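Feed rivet nuts through a cam-gated hopper and hold the gate at full lift

TASK

With its gate shut, tip all six rivet nuts out of the blue carry tray into the top of the green feed hopper, then stand the empty tray back upright on the bench and let go of it. Then swing the hopper's spring-return cam lever by its red handle up to the point where the cam lifts the gate highest (lever straight up, not past it), so that all the nuts run out into the pick pan, and finish while still holding the lever there. Leave the rivet tool, the carton and the bottle where they are.

Things in the scene. Friction and masses are not known exactly. Their poses are not given: they have to be found in the camera images.
- hopper: fixed green steel feed hopper, 325 mm long, 158 mm wide, rim 188 mm above the bench. Origin: at bench level, mid-width, in the plane of the gate at the front of the chamber. x points to its closed back (away from the robot at yaw 0), y to the side that carries the lever, z up. Chamber and open top behind the gate (x 4 to 152 mm), pick pan before it (x -161 to 0 mm)
- mouth (a point): centre of the hopper's open top, at rim height (185 mm above the bench), 78 mm behind the gate. The opening is 148 mm along hopper x and 150 mm along y, between upright walls 4 mm thick; below it a steel floor slopes down at 38 degrees to the gate. Axes as the hopper's
- pan (a point): on the floor of the pick pan, 100 mm in front of the gate. The pan is open above, 150 mm wide, sides 52 mm high, front 42 mm high; the chamber's slope runs out into it under the gate
- gate (a joint): lift of the yellow slide gate in m: 0 shut, about 0.048 at the top of the cam. It is moved only by the cam (lift = 0.034 x (sin(lever angle - 0.436) + 0.42)) and drops shut with the lever. Its 8 mm lug rests on the brass eccentric disc outside the hopper's +y wall
- cam_lever (a joint): angle of the cam lever in rad: 0 at rest (pointing to hopper -x, 25 degrees below level); 2.007 when straight up, the cam's highest lift; end stop past it at 2.44, where the gate sinks again. It swings up and over in the hopper's x-z plane. A spring pulls it back with 2 to 5 N at the handle; let go, it falls back to 0
- shaft (a point): point on the axis of the lever's shaft (which lies along hopper y, 130 mm above the bench), level with the middle of the handle; axes as the hopper's. handle_mid goes round this point at 120 mm: with a = lever angle - 0.436 it is at x = -120 mm x cos a, z = 120 mm x sin a from here
- handle_mid (a point): middle of the red revolving handle: round bar 20 mm across, 78 mm long, pointing along hopper +y from the end of the lever arm (arm and disc lie 39 to 65 mm from here towards the hopper). It spins freely on its pin. Clear above and on both sides: can be pinched from above, fingers closing along hopper x, and carried round the arc
- handle: the same red handle as a body; origin on its axis at the end next to the lever arm, y along its axis. The next thing on that side is a fixed open steel chassis, 123 mm high, that fills the left end of the bench from world y = 0.54 m outwards
- tray_grip (a point): middle of the black hand bar of the loose blue carry tray (0.2 to 0.4 kg empty, nuts 0.07 kg). Axes: x to its low scoop front, y across, z up. Bar 100 mm long (x), 14 mm wide (y), 25 mm high; this point is 107.5 mm above the tray's underside and nearly over the centre of mass; fingers fit down both sides of the bar. Front turned roughly to the hopper at the start
- tray_lip (a point): middle of the tray's pouring lip, the top front edge: 100 mm ahead of (tray x) and 73 mm below tray_grip, 34 mm above the underside
- tray: the carry tray, 170 mm long, 110 mm wide, two compartments side by side; sides and back 60 mm high, sides 50 mm at the front. Flat floor, then over the last 55 mm a ramp rising at 29 degrees to the lip. Nuts leave over the lip once the tray is tipped front-down by 55 degrees or more. Origin under its middle, x to the front
- rivet_tool: bystander: blue and black rivet tool standing on its round base, 84 mm across, 220 mm tall, head 200 mm long; origin under its base; loose, not to be moved
- carton: bystander: small cardboard carton 90 x 65 x 50 mm, origin under its middle; loose, not to be moved
- oil_bottle: bystander: white bottle with a red cap, 56 mm across, 120 mm tall, origin under its middle; loose, not to be moved
- nut0_c (a point): one of six loose yellow-zinc steel rivet nuts: round body 13 mm across, flange 17 mm across and 2.5 mm thick at one end, 18 mm long, about 12 g, slippery; this point is its centre. They start standing on their flanges in the carry tray, three in each compartment
- nut1_c (a point): another of the six rivet nuts, like nut0; its centre
- nut2_c (a point): another of the six rivet nuts, like nut0; its centre
- nut3_c (a point): another of the six rivet nuts, like nut0; its centre
- nut4_c (a point): another of the six rivet nuts, like nut0; its centre
- nut5_c (a point): another of the six rivet nuts, like nut0; its centre
Mind the look-alikes: they are no part of the job. Of the things shaped like the tray, the blue one is meant.

How it is judged:
On the way, in this order (a step that is already met when the one before it is completed fails the run):
1. all six nuts lie in the hopper chamber, below its rim, with the gate shut (x of nut0_c in the frame of hopper between 0 and 0.152 m and y of nut0_c in the frame of hopper between -0.076 and 0.076 m and z of nut0_c in the frame of hopper between 0.03 and 0.185 m and x of nut1_c in the frame of hopper between 0 and 0.152 m and y of nut1_c in the frame of hopper between -0.076 and 0.076 m and z of nut1_c in the frame of hopper between 0.03 and 0.185 m and x of nut2_c in the frame of hopper between 0 and 0.152 m and y of nut2_c in the frame of hopper between -0.076 and 0.076 m and z of nut2_c in the frame of hopper between 0.03 and 0.185 m and x of nut3_c in the frame of hopper between 0 and 0.152 m and y of nut3_c in the frame of hopper between -0.076 and 0.076 m and z of nut3_c in the frame of hopper between 0.03 and 0.185 m and x of nut4_c in the frame of hopper between 0 and 0.152 m and y of nut4_c in the frame of hopper between -0.076 and 0.076 m and z of nut4_c in the frame of hopper between 0.03 and 0.185 m and x of nut5_c in the frame of hopper between 0 and 0.152 m and y of nut5_c in the frame of hopper between -0.076 and 0.076 m and z of nut5_c in the frame of hopper between 0.03 and 0.185 m and value of joint gate below 0.004 m), for 0.2 s.
2. the empty tray stands upright on the bench and is let go, the gate still shut (height (world z) of tray_grip between 0.102 and 0.113 m and angle between tray_grip's own z axis and vertical below 0.08 rad and contact force between tray and the fingers below 0.2 N and value of joint gate below 0.004 m), for 0.2 s.
3. the lever is at the cam's highest point and the gate fully lifted (value of joint cam_lever between 1.807 and 2.207 rad and value of joint gate above 0.046 m), for 0.5 s.
At the end, for the whole second after the job is handed in: the lever is held by its handle, still (under 0.1 rad/s) and within 0.2 rad of straight up (2.007), gripper touching the handle with more than 1 N, the gate lifted at least 46 mm (of 48); all six nuts are beyond the gate in the pick pan; the empty tray stands upright (within 0.08 rad) on the bench (all of step 3 and x of nut0_c in the frame of hopper between -0.163 and -0.012 m and y of nut0_c in the frame of hopper between -0.076 and 0.076 m and z of nut0_c in the frame of hopper between 0 and 0.06 m and x of nut1_c in the frame of hopper between -0.163 and -0.012 m and y of nut1_c in the frame of hopper between -0.076 and 0.076 m and z of nut1_c in the frame of hopper between 0 and 0.06 m and x of nut2_c in the frame of hopper between -0.163 and -0.012 m and y of nut2_c in the frame of hopper between -0.076 and 0.076 m and z of nut2_c in the frame of hopper between 0 and 0.06 m and x of nut3_c in the frame of hopper between -0.163 and -0.012 m and y of nut3_c in the frame of hopper between -0.076 and 0.076 m and z of nut3_c in the frame of hopper between 0 and 0.06 m and x of nut4_c in the frame of hopper between -0.163 and -0.012 m and y of nut4_c in the frame of hopper between -0.076 and 0.076 m and z of nut4_c in the frame of hopper between 0 and 0.06 m and x of nut5_c in the frame of hopper between -0.163 and -0.012 m and y of nut5_c in the frame of hopper between -0.076 and 0.076 m and z of nut5_c in the frame of hopper between 0 and 0.06 m and height (world z) of tray_grip between 0.102 and 0.113 m and angle between tray_grip's own z axis and vertical below 0.08 rad and velocity of joint cam_lever between -0.1 and 0.1 rad/s and contact force between handle and the fingers above 1 N); the arm keeps its last pose, push and grip.
It fails at once if the rivet tool, the carton or the bottle is moved more than 25 mm or tipped over (distance of any of rivet_tool, carton, oil_bottle from where it was at the start of the episode above 0.025 m or angle between any of rivet_tool, carton, oil_bottle's own z axis and vertical above 0.3 rad).
It also fails if it takes over 72 s, if anything falls off the work surface, if the arm or the gripper's body presses on something with over 40 N, if the wrist force passes 120 N, or if a joint passes its speed limit or range.

ROBOT

A 6-joint arm with a two-finger parallel gripper is mounted at the origin on the work surface. World frame = base frame: x ahead of the robot, y to its left, z up, the work surface at z = 0. Lengths are in m, angles in rad, forces in N, time in s.
With the tool pointing down it reaches from about 0.35 to 0.85 m from the base axis. Payload 8.1 kg.
Tool frame: the origin (TCP) lies at the very end of the fingers, on their centre line; the grasp point (between the pads) lies 19 mm behind it (grasp_offset is the distance from the TCP to the grasp point, in m); z points along the fingers, y is the direction in which the jaws open and shut (so a half turn about z gives the same grasp; the last joint's range is limited). The gripper opens to 93 mm and grips with 3 to 60 N. Pads are 15 mm wide; open, the fingers measure 128 mm over their backs; the gripper's body (75 mm by 188 mm) begins 65 mm behind the grasp point.
Start: joints at [1.175, 0.13, 1.488, -0, 1.523, -0.085], TCP at [0.183, 0.571, 0.219] pointing down, gripper open.
Joint ranges: [-2.96, 2.96], [-0.89, 2.26], [0.02, 2.5], [-1.34, 4.48], [0, 2.73], [-2.66, 2.66]. Speed limits (rad/s): [2.39, 2.39, 2.79, 3.14, 3.14, 3.14].

INTERFACE

Orientations are given as a rotation vector (axis times angle).
In Python, from plant import read_state, read_camera, close_job, search_frame, masks_of, grasp_offset gives the robot as it stands.
- The arm moves only by the tool drive_tool, never from a script. Its argument "plan" is a list of rows, each an object with "claw": the closure, from 0 (fully open) to 1 (shut); "linear": the shift along the tool's x, y, z in cm, a list of three; "angular": the turn, a rotation vector about the tool's x, y, z in degrees, a list of three. In form: [{"claw": claw, "linear": [tx, ty, tz], "angular": [ax, ay, az]}, ...]. A call has 1 to 12 rows; each row shifts and turns the commanded pose from where the row before left it, along the tool's axes as they then stand; what a row does not reach is not made up. A row lasts 1/8 s, in which the tool goes at most 62.5 mm and 10.7 degrees, less where a joint would pass 70% of its speed; a pose out of reach is approached as far as the arm can. A call is refused whole if a number of a shift passes 6.25 or a number of a turn 10.7, either way. A call with a gripper value outside its range is refused whole. The fingers move at their own pace and stop on an object; "newtons" is the grip in N (left out, the last holds). Time passes only in rows, so rows that do not move let the fingers close. It gives the time, the measured TCP pose, the force and the opening at its end, in the units of the state.
- read_state(): the state, without advancing time (a new reading comes with each control period).
- read_camera(name): name is "side" or "top"; returns a dict with "pixels" (420x560x3 uint8, red, green, blue), "K" (3x3 intrinsics, pixels), "D" ([k1, k2, p1, p2, k3] as OpenCV has them; the pictures are not rectified), "xyz" and "attitude" of the camera in the world. Camera axes: x right, y up, looking along -z (the intrinsics and any distortion apply to the point x, -y, -z); pixel columns grow to the right and rows downward; lengths in m; the calibration is good to about 2 mm. A picture is of the moment at which its call begins. There is no depth.
- close_job(): hands the job in, once; it reports no verdict.
Trained networks look in a picture, given as the dict that the camera call returned (one of the last four; its "shot" number tells which), for a name from the list of things; names that differ only in an ending like _2 or _b are one class to them, and where a whole thing is asked for, a point or a joint stands for the part that bears it (a point fixed in the world has none). Each returns a list of dicts, best first, with "p" (0 to 1); they miss things now and then, are a little off and sometimes report something else, mostly with a low value. They report only what shows in the picture. A call takes as long as a camera call. They do not tell look-alikes from the thing itself.
- search_frame(picture, label): "at" ([x, y, z] in m, in world coordinates, good to about 4 mm: the middle of the surface that is visible of it).
- masks_of(picture, label): "mask" (420x560 bool, what is visible of it).
The state is a dict: "t": time; "q": joint angles; "dq": joint speeds; "joint_torque": joint torques, N m; "tool_pos": TCP position; "orientation": TCP orientation; "force": force on the tool from outside, world axes, zero at the start; "wrist_torque": the same for the moment, N m; "opening": finger opening in m.
Only numpy, scipy, OpenCV 4.12 (cv2) and the standard library are available. Lean on these libraries where they do the work, as an engineer would, in place of code of your own. Each camera call takes 0.05 s, during which the arm holds its last target.

## Working session

There is one attempt and no reset: what is moved stays moved. The work goes in short steps, Python scripts to look and compute and a tool call to move; the robot and the scene stay as the last step left them, time stands still between calls to the robot, and variables do not carry over. Pictures are saved under pics/ and viewed, and the job is handed in when it is done.

Besides the shell and the picture viewer there is one more tool, called after "Call:" in YAML: its name, and indented under it one key for each argument. drive_tool: Moves the arm, as the interface text tells. Its arguments: {"type":"object","properties":{"plan":{"type":"array"},"newtons":{"type":"number"}},"required":["plan"]}

```bash
ls; mkdir -p pics; cat > h.py <<'E'
import numpy as np, cv2
from plant import *
def save(p,n): cv2.imwrite('pics/'+n, cv2.cvtColor(p['pixels'],cv2.COLOR_RGB2BGR))
E
python3 - <<'E'
from h import *
s=read_state(); print(s); print(grasp_offset)
for c in ['side','top']:
    p=read_camera(c); save(p,c+'0.png'); print(c,p['K'],p['D'],p['xyz'],p['attitude'])
    for n in ['hopper','mouth','pan','handle_mid','shaft','handle','tray_grip','tray_lip','tray','rivet_tool','carton','oil_bottle','nut0_c']:
        print(n,[(np.round(d['at'],3).tolist(),round(d['p'],2)) for d in search_frame(p,n)][:7])
E
```

```text
pics
{'t': 0.0, 'q': array([ 1.17458395e+00,  1.31145284e-01,  1.48930009e+00, -2.26911060e-05,
        1.52300109e+00, -8.54124289e-02]), 'dq': array([ 4.93350227e-04,  3.64138013e-04, -1.90251093e-03, -6.83380235e-04,
        1.48539168e-05, -2.27230993e-03]), 'joint_torque': array([ 1.43219222e-05, -5.59812212e+01, -4.91775906e+01,  7.66903907e-02,
        3.49013472e-02, -1.36572826e-04]), 'tool_pos': array([0.18326087, 0.57071679, 0.21758551]), 'orientation': array([-4.86173896e-01, -3.10331949e+00,  2.83604337e-03]), 'force': array([-0.98569441,  0.05064446,  0.05099478]), 'wrist_torque': array([-0.01542637,  0.00774414, -0.02938768]), 'opening': 0.09288243814696713}
0.0188
side [[383.87032323   0.         275.09186316]
 [  0.         383.87032323 205.70212645]
 [  0.           0.           1.        ]] [0.01539407 0.         0.         0.         0.        ] [ 0.48638304 -0.97568445  0.68534325] [ 1.03690188 -0.02210832 -0.09147213]
hopper [([0.574, 0.084, 0.086], 0.62)]
mouth [([0.566, 0.086, 0.086], 0.76)]
pan [([0.57, 0.08, 0.084], 0.68)]
handle_mid []
shaft [([0.573, 0.08,
[... 965 characters left out ...]
, 0.75)]
handle_mid [([0.486, 0.328, 0.087], 0.61), ([0.52, -0.399, 0.018], 0.23)]
shaft []
handle [([0.483, 0.328, 0.088], 0.73)]
tray_grip [([0.466, -0.123, 0.005], 0.85), ([0.527, -0.391, 0.02], 0.68), ([0.296, -0.404, 0.02], 0.61), ([0.545, 0.17, 0.088], 0.43)]
tray_lip [([0.464, -0.123, 0.011], 0.96), ([0.523, -0.396, 0.024], 0.85), ([0.294, -0.398, 0.024], 0.55)]
tray [([0.465, -0.126, 0.007], 0.9), ([0.297, -0.398, 0.022], 0.78), ([0.522, -0.397, 0.021], 0.75)]
rivet_tool [([0.542, 0.161, 0.086], 0.35), ([0.482, 0.329, 0.082], 0.18)]
carton [([0.731, -0.252, 0.049], 0.95), ([0.546, 0.167, 0.087], 0.7)]
oil_bottle [([0.766, -0.141, 0.088], 0.71), ([0.522, -0.397, 0.02], 0.2)]
nut0_c []
```

View pics/side0.png

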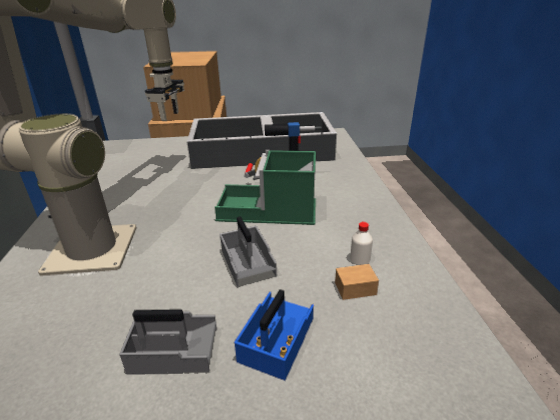

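View pics/top0.png

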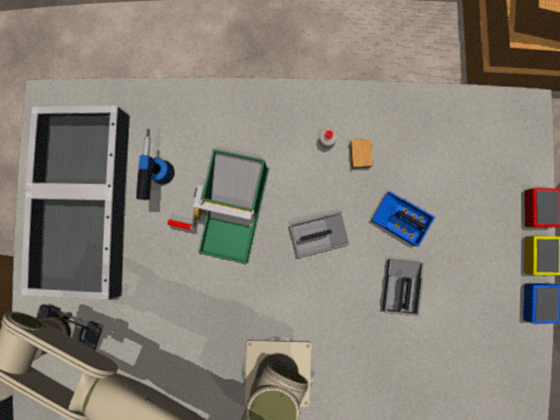

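```bash
cat >> h.py <<'E'
from scipy.spatial.transform import Rotation as R
def proj(p,P):
    P=np.atleast_2d(P); c=R.from_rotvec(p['attitude']).as_matrix()
    q=(P-p['xyz'])@c; q=q*[1,-1,-1]
    return cv2.projectPoints(q.reshape(-1,1,3),np.zeros(3),np.zeros(3),np.array(p['K']),np.array(p['D']))[0].reshape(-1,2)
def unproj(p,uv,z):
    u=cv2.undistortPoints(np.array(uv,float).reshape(-1,1,2),np.array(p['K']),np.array(p['D'])).reshape(-1,2)
    d=np.c_[u[:,0],-u[:,1],-np.ones(len(u))]@R.from_rotvec(p['attitude']).as_matrix().T
    return p['xyz']+d*((z-p['xyz'][2])/d[:,2:3])
def crop(p,n,x0,y0,w,h,k):
    im=cv2.cvtColor(p['pixels'],cv2.COLOR_RGB2BGR)[y0:y0+h,x0:x0+w]
    cv2.imwrite('pics/'+n,cv2.resize(im,None,fx=k,fy=k,interpolation=cv2.INTER_CUBIC))
E
python3 - <<'E'
from h import *
p=read_camera('top'); s=read_camera('side')
import pickle; pickle.dump((p,s),open('start.pkl','wb'))
crop(p,'t_hop.png',130,120,150,150,5)
crop(p,'t_tray.png',360,180,90,75,8)
crop(s,'s_hop.png',200,110,150,120,5)
crop(s,'s_tray.png',225,280,100,100,6)
E
```

```text
(no output)
```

View pics/t_hop.png

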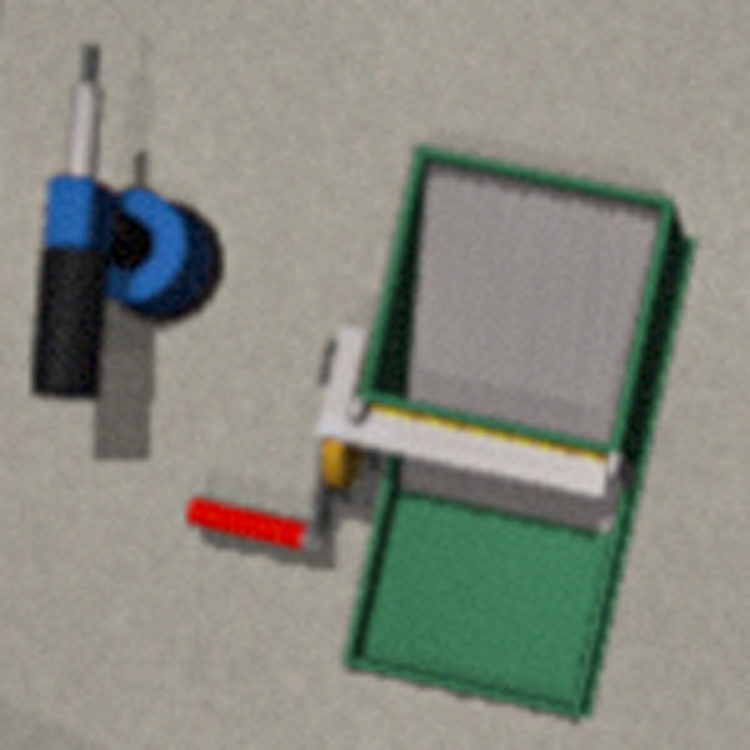

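View pics/t_tray.png

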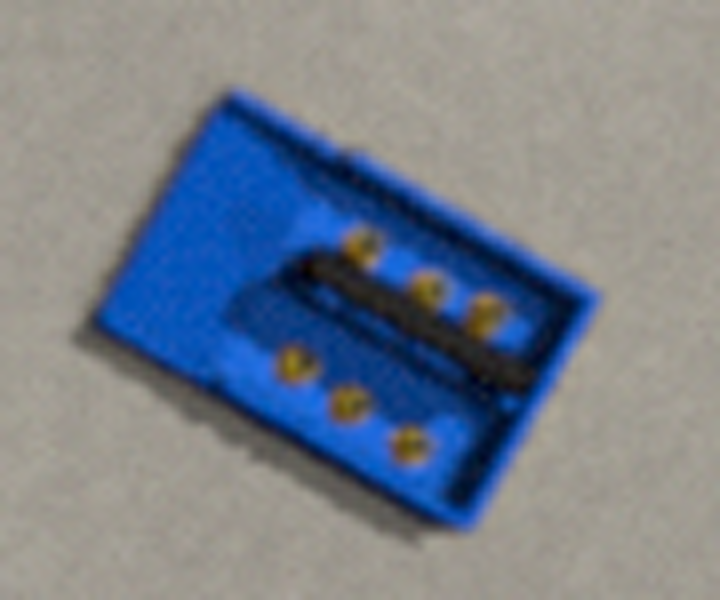

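View pics/s_hop.png

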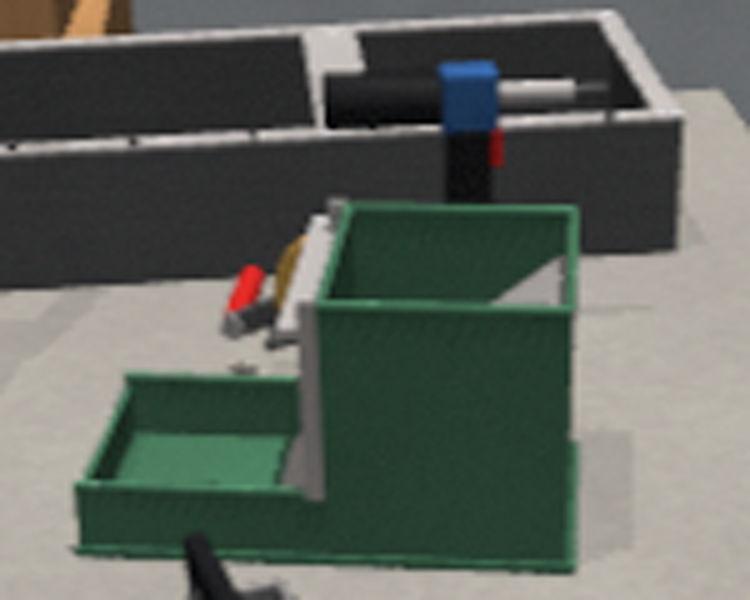

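View pics/s_tray.png

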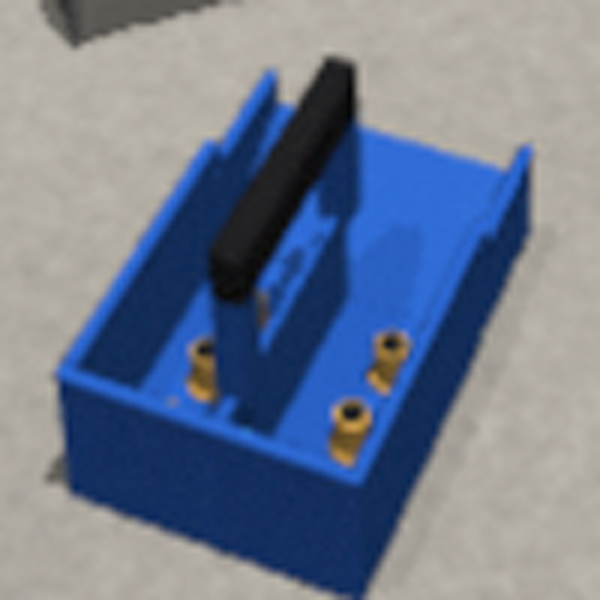

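```bash
cat > fit.py <<'E'
from h import *
from scipy.optimize import least_squares
def fit(cams,obs,x0,fz=False):
    # obs: (cam,uv,local)
    def f(x):
        M=R.from_rotvec([0,0,x[2]]).as_matrix(); r=[]
        for c,uv,l in obs: r.append(proj(cams[c],M@np.array(l)+[x[0],x[1],0])[0]-uv)
        return np.concatenate(r)
    s=least_squares(f,x0,loss='soft_l1'); return s.x,f(s.x).reshape(-1,2)
E
python3 - <<'E'
from fit import *
import pickle; p,s=pickle.load(open('start.pkl','rb')); cams={'t':p,'s':s}
T=lambda u,v:np.array([130+u/5,120+v/5]); S=lambda u,v:np.array([200+u/5,110+v/5])
obs=[('t',T(418,148),(.156,.079,.188)),('t',T(668,200),(.156,-.079,.188)),('t',T(612,450),(0.0,-.079,.188)),('t',T(362,402),(0.0,.079,.188)),
('t',T(350,664),(-.165,.079,.045)),('t',T(585,715),(-.165,-.079,.045)),
('s',S(322,305),(0,-.079,.188)),('s',S(575,308),(.156,-.079,.188)),('s',S(577,207),(.156,.079,.188)),('s',S(345,206),(0,.079,.188))]
x,r=fit(cams,obs,[.5,.17,-.2]);print('hopper',x);print(r.round(1).tolist())
hx=x
T=lambda u,v:np.array([360+u/8,180+v/8]); S=lambda u,v:np.array([225+u/6,280+v/6])
obs=[('t',T(228,93),(.085,-.055,.05)),('t',T(97,330),(.085,.055,.05)),('t',T(602,292),(-.085,-.055,.06)),('t',T(472,528),(-.085,.055,.06)),
('t',T(420,322),(-.015,0,.12)),
('s',S(62,375),(-.085,.055,.06)),('s',S(360,485),(-.085,-.055,.06)),('s',S(530,148),(.085,-.055,.05)),('s',S(270,70),(.085,.055,.05))]
x,r=fit(cams,obs,[.52,-.4,1]);print('tray',x);print(r.round(1).tolist())
M=lambda y:R.from_rotvec([0,0,y]).as_matrix()
print('grip',M(x[2])@[-.015,0,.1075]+[x[0],x[1],0])
for n,l in dict(mouth=(.078,0,.185),pan=(-.1,0,0),).items(): print(n,M(hx[2])@l+[hx[0],hx[1],0])
# red handle
for n,c in cams.items():
    a=c['pixels'].astype(int); m=(a[...,0]>150)&(a[...,1]<70)&(a[...,2]<70)
    k,l,st,ce=cv2.connectedComponentsWithStats(m.astype(np.uint8))
    print(n,[(st[i].tolist(),ce[i].round(1).tolist()) for i in range(1,k) if st[i][4]>15])
E
```

```text
hopper [ 0.54194871  0.15628673 -0.17905401]
[[-0.2, -0.7], [1.1, -0.9], [1.5, 0.2], [-0.2, -0.8], [-0.0, -0.0], [0.1, -0.2], [-1.6, -0.9], [-0.4, -0.6], [-0.6, -0.9], [-0.6, -1.2]]
tray [ 0.52256859 -0.39771065  1.07728347]
[[0.8, -1.0], [0.9, -1.3], [-0.1, -0.2], [-0.0, -0.2], [0.5, -0.8], [-1.4, 0.2], [-0.1, -0.3], [-0.1, -1.0], [-1.2, -0.6]]
grip [ 0.51546275 -0.41092076  0.1075    ]
mouth [0.61870169 0.14239503 0.185     ]
pan [0.44354745 0.17409661 0.        ]
t [([325, 131, 8, 7, 41], [328.6, 134.0]), ([534, 188, 26, 39, 239], [544.8, 207.9]), ([168, 220, 23, 9, 117], [178.7, 224.1])]
s [([246, 163, 7, 9, 34], [248.8, 167.0]), ([359, 222, 9, 5, 32], [363.3, 224.4])]
```

```bash
cat >> h.py <<'E'
import json
HOP=np.array([0.5419,0.1563,-0.179]); TRAY=np.array([.5226,-.3977,1.0773])
def Rz(a): return R.from_euler('z',a)
def hop2w(l): return Rz(HOP[2]).apply(l)+[HOP[0],HOP[1],0]
def down(yawy,tilt=0): # tool z down, tool y at yaw; then turned about tool y by tilt
    y=np.array([np.cos(yawy),np.sin(yawy),0]); z=np.array([0,0,-1.]); x=np.cross(y,z)
    return R.from_matrix(np.c_[x,y,z])*R.from_euler('y',tilt)
def plan(way,claw,lin=4.5,ang=8,start=None):
    """way: list of (pos,Rot). prints rows"""
    s=read_state(); p,r=(s['tool_pos'],R.from_rotvec(s['orientation'])) if start is None else start
    rows=[]
    for P,Q in way:
        P=np.array(P); n=int(np.ceil(max(np.linalg.norm(P-p)*100/lin,np.degrees((r.inv()*Q).magnitude())/ang,1)))
        p0,r0=p,r; dv=(r0.inv()*Q).as_rotvec()
        for i in range(1,n+1):
            pt=p0+(P-p0)*i/n; rt=r0*R.from_rotvec(dv*i/n)
            l=np.round(r.inv().apply(pt-p)*100,1)+0; a=np.round(np.degrees((r.inv()*rt).as_rotvec()),1)+0
            rows.append(dict(claw=claw,linear=l.tolist(),angular=a.tolist()))
            p=p+r.apply(l/100); r=r*R.from_rotvec(np.radians(a))
    for i in range(0,len(rows),12):
        print(json.dumps(rows[i:i+12]))
    print(len(rows),'end',p.round(4)); return p,r
E
python3 - <<'E'
from h import *
import pickle; p,s=pickle.load(open('start.pkl','rb'))
for z in (.08,.088):print('handle',unproj(p,[[178.7,224.1]],z))
w=unproj(p,[[178.7,224.1]],.083)[0]; print('hop frame',Rz(-HOP[2]).apply(w-[HOP[0],HOP[1],0]))
# side check
print(proj(s,w),'obs side 248.8 167.0')
a=p['pixels'].astype(int); 
m=(a[...,0]>150)&(a[...,1]<70)&(a[...,2]<70); m[:,:160]=0;m[:,200:]=0
ys,xs=np.nonzero(m); print('ends',unproj(p,[[168.5,221.5],[190,227]],.083))
print('rivet head: black end',unproj(p,[[137,198],[150,198],[148,130],[158,170]],.2))
print(Rz(-HOP[2]).apply(unproj(p,[[137,198],[150,198],[148,130]],.2)-[HOP[0],HOP[1],0]))
g=[.5155,-.4109]
Q=down(np.radians(-28.3))
plan([((.42,.12,.25),down(np.radians(0))),((g[0],g[1],.2),Q)],0)
E
```

```text
handle [[0.48434746 0.32876312 0.08      ]]
handle [[0.48409762 0.32682345 0.088     ]]
hop frame [-0.08730197  0.15872813  0.083     ]
[[248.27799446 167.84801148]] obs side 248.8 167.0
ends [[0.49173779 0.36172375 0.083     ]
 [0.47592898 0.29093148 0.083     ]]
rivet head: black end [[0.55541898 0.43023372 0.2       ]
 [0.55624528 0.39011817 0.2       ]
 [0.76264189 0.40676055 0.2       ]
 [0.64088936 0.36942178 0.2       ]]
[[-0.03546973  0.27196387  0.2       ]
 [-0.02751423  0.23263639  0.2       ]
 [ 0.17262152  0.28576088  0.2       ]]
[{"claw": 0, "linear": [-3.0, -3.0, -0.3], "angular": [0.0, 0.0, 6.0]}, {"claw": 0, "linear": [-3.3, -2.6, -0.2], "angular": [0.0, 0.0, 6.0]}, {"claw": 0, "linear": [-3.6, -2.3, -0.3], "angular": [0.0, 0.0, 6.0]}, {"claw": 0, "linear": [-3.8, -1.9, -0.2], "angular": [0.0, 0.0, 6.1]}, {"claw": 0, "linear": [-4.0, -1.5, -0.3], "angular": [0.0, 0.0, 6.0]}, {"claw": 0, "linear": [-4.1, -1.0, -0.3], "angular": [0.0, 0.0, 6.0]}, {"claw": 0, "linear": [-4.2, -0.7, -0.2], "angular": [0.0, 0.0, 6.0]}, {"claw": 0, "linear": [-4.3, -0.1, -0.3], "angular":
[... 530 characters left out ...]
-3.9, 1.2, 0.4], "angular": [0.0, 0.0, 2.2]}, {"claw": 0, "linear": [-4.0, 1.3, 0.4], "angular": [0.0, 0.0, 2.2]}, {"claw": 0, "linear": [-3.8, 1.5, 0.4], "angular": [0.0, 0.0, 2.2]}, {"claw": 0, "linear": [-3.8, 1.7, 0.4], "angular": [0.0, 0.0, 2.1]}, {"claw": 0, "linear": [-3.8, 1.8, 0.4], "angular": [0.0, 0.0, 2.2]}, {"claw": 0, "linear": [-3.7, 1.9, 0.3], "angular": [0.0, 0.0, 2.2]}, {"claw": 0, "linear": [-3.6, 2.0, 0.4], "angular": [0.0, 0.0, 2.2]}, {"claw": 0, "linear": [-3.5, 2.2, 0.4], "angular": [0.0, 0.0, 2.1]}, {"claw": 0, "linear": [-3.4, 2.4, 0.4], "angular": [0.0, 0.0, 2.2]}]
[{"claw": 0, "linear": [-3.4, 2.4, 0.4], "angular": [0.0, 0.0, 2.2]}]
25 end [ 0.515  -0.4112  0.1996]
```

Call:
drive_tool:
  plan:
    - {"claw": 0, "linear": [-3.0, -3.0, -0.3], "angular": [0, 0, 6]}
    - {"claw": 0, "linear": [-3.3, -2.6, -0.2], "angular": [0, 0, 6]}
    - {"claw": 0, "linear": [-3.6, -2.3, -0.3], "angular": [0, 0, 6]}
    - {"claw": 0, "linear": [-3.8, -1.9, -0.2], "angular": [0, 0, 6]}
    - {"claw": 0, "linear": [-4.0, -1.5, -0.3], "angular": [0, 0, 6]}
    - {"claw": 0, "linear": [-4.1, -1.0, -0.3], "angular": [0, 0, 6]}
    - {"claw": 0, "linear": [-4.2, -0.7, -0.2], "angular": [0, 0, 6]}
    - {"claw": 0, "linear": [-4.3, -0.1, -0.3], "angular": [0, 0, 6]}
    - {"claw": 0, "linear": [-4.2, 0.2, -0.3], "angular": [0, 0, 6]}
    - {"claw": 0, "linear": [-4.2, 0.7, -0.2], "angular": [0, 0, 6]}
    - {"claw": 0, "linear": [-4.1, 1.2, -0.3], "angular": [0, 0, 6]}
    - {"claw": 0, "linear": [-3.9, 1.5, -0.2], "angular": [0, 0, 6]}
  newtons: 60

```text
t: 3.0
tool_pos: [0.4208, 0.1191, 0.25]
orientation: [2.221, 2.221, 0.001]
force: [0.8, 0.2, -0.8]
opening: 0.0931
```

Call:
drive_tool:
  plan:
    - {"claw": 0, "linear": [-4.1, 0.7, 0.4], "angular": [0, 0, 2.2]}
    - {"claw": 0, "linear": [-4.0, 0.9, 0.4], "angular": [0, 0, 2.2]}
    - {"claw": 0, "linear": [-4.1, 1.1, 0.3], "angular": [0, 0, 2.1]}
    - {"claw": 0, "linear": [-3.9, 1.2, 0.4], "angular": [0, 0, 2.2]}
    - {"claw": 0, "linear": [-4.0, 1.3, 0.4], "angular": [0, 0, 2.2]}
    - {"claw": 0, "linear": [-3.8, 1.5, 0.4], "angular": [0, 0, 2.2]}
    - {"claw": 0, "linear": [-3.8, 1.7, 0.4], "angular": [0, 0, 2.1]}
    - {"claw": 0, "linear": [-3.8, 1.8, 0.4], "angular": [0, 0, 2.2]}
    - {"claw": 0, "linear": [-3.7, 1.9, 0.3], "angular": [0, 0, 2.2]}
    - {"claw": 0, "linear": [-3.6, 2.0, 0.4], "angular": [0, 0, 2.2]}
    - {"claw": 0, "linear": [-3.5, 2.2, 0.4], "angular": [0, 0, 2.1]}
    - {"claw": 0, "linear": [-3.4, 2.4, 0.4], "angular": [0, 0, 2.2]}

```text
t: 4.5
tool_pos: [0.5109, -0.3709, 0.2035]
orientation: [2.664, 1.665, 0.0]
force: [0.2, 0.0, 0.2]
opening: 0.0929
```

```bash
python3 - <<'E'
from h import *
s=read_state();print(s['t'],s['tool_pos'],s['q'].round(3),s['force'].round(2))
p=read_camera('side'); crop(p,'s1.png',180,200,180,180,3)
g=[.5155,-.4109]; Q=down(np.radians(-28.3))
plan([((g[0],g[1],.17),Q),((g[0],g[1],.089),Q)],0,3,8)
E
```

```text
4.5 [ 0.51092162 -0.37086917  0.20352882] [-0.709  0.221  1.414  0.     1.506 -0.256] [0.22 0.05 0.22]
[{"claw": 0, "linear": [-1.5, 1.0, 1.6], "angular": [0.0, 0.1, 1.0]}, {"claw": 0, "linear": [-1.5, 1.1, 1.6], "angular": [0.0, 0.0, 1.1]}, {"claw": 0, "linear": [0.0, 0.0, 2.7], "angular": [0.0, 0.0, 0.0]}, {"claw": 0, "linear": [0.0, 0.0, 2.7], "angular": [0.0, 0.0, 0.0]}, {"claw": 0, "linear": [0.0, 0.0, 2.7], "angular": [0.0, 0.0, 0.0]}]
5 end [ 0.5156 -0.4114  0.0891]
```

View pics/s1.png

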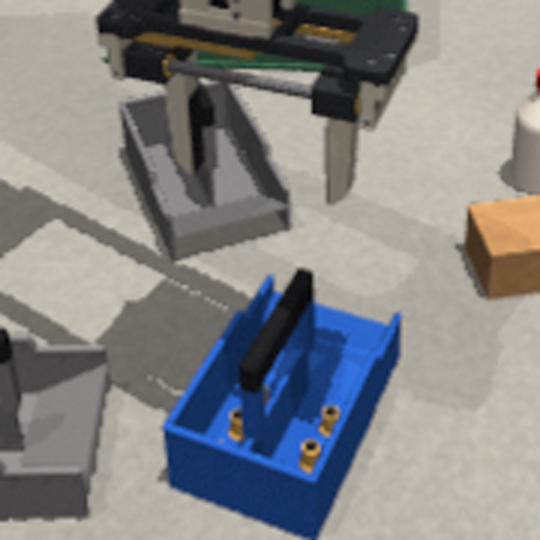

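The open fingers hang above and behind the blue tray, straddling the line of its bar. I'll descend, then close.

Call:
drive_tool:
  plan:
    - {"claw": 0, "linear": [-1.5, 1.0, 1.6], "angular": [0, 0, 1]}
    - {"claw": 0, "linear": [-1.5, 1.1, 1.6], "angular": [0, 0, 1.1]}
    - {"claw": 0, "linear": [0, 0, 2.7], "angular": [0, 0, 0]}
    - {"claw": 0, "linear": [0, 0, 2.7], "angular": [0, 0, 0]}
    - {"claw": 0, "linear": [0, 0, 2.7], "angular": [0, 0, 0]}
    - {"claw": 0, "linear": [0, 0, 0], "angular": [0, 0, 0]}

```text
t: 5.3
tool_pos: [0.5146, -0.4041, 0.0876]
orientation: [-2.688, -1.615, 0.002]
force: [0.8, 0.7, -0.8]
opening: 0.0929
```

```bash
python3 - <<'E'
from h import *
s=read_state();print(s['t'],s['tool_pos'],s['q'].round(3),s['force'].round(2))
p=read_camera('top'); crop(p,'t2.png',340,160,130,110,5)
p=read_camera('side'); crop(p,'s2.png',200,220,150,150,4)
E
```

```text
5.3 [ 0.51456278 -0.40410223  0.08758851] [-0.744  0.37   1.451  0.     1.325 -0.255] [ 0.79  0.7  -0.78]
```

View pics/s2.png

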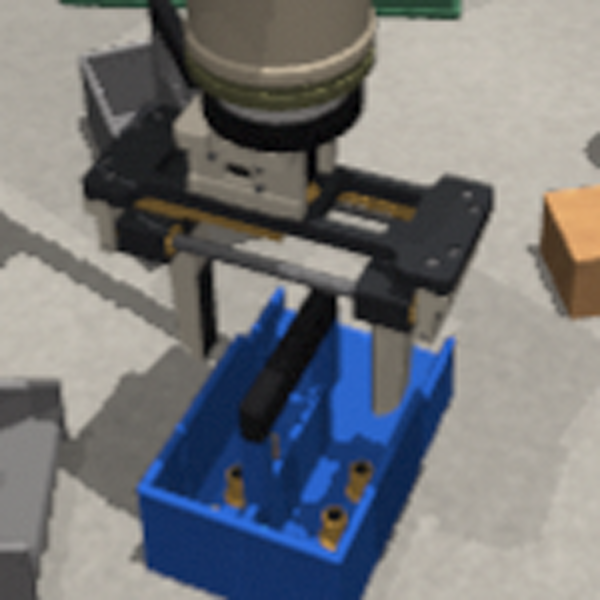

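View pics/t2.png

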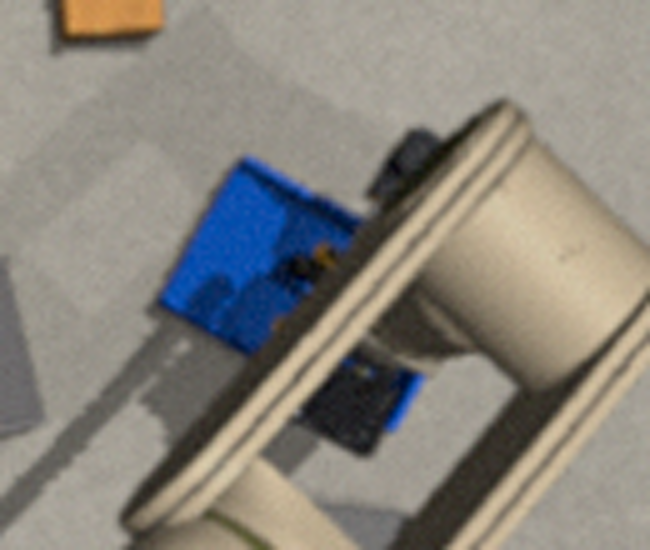

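Call:
drive_tool:
  plan:
    - {"claw": 0, "linear": [-0.6, 0.4, 0], "angular": [0, 0, 0]}
    - {"claw": 0.5, "linear": [0, 0, 0], "angular": [0, 0, 0]}
    - {"claw": 0.8, "linear": [0, 0, 0], "angular": [0, 0, 0]}
    - {"claw": 1, "linear": [0, 0, 0], "angular": [0, 0, 0]}
    - {"claw": 1, "linear": [0, 0, 0], "angular": [0, 0, 0]}
    - {"claw": 1, "linear": [0, 0, 0], "angular": [0, 0, 0]}
    - {"claw": 1, "linear": [0, 0, 0], "angular": [0, 0, 0]}
    - {"claw": 1, "linear": [0, 0, 0], "angular": [0, 0, 0]}
  newtons: 60

```text
t: 6.4
tool_pos: [0.5169, -0.4128, 0.0906]
orientation: [-2.693, -1.618, 0.0]
force: [0.4, -0.2, 0.5]
opening: 0.0278
```

```bash
python3 - <<'E'
from h import *
s=read_state();print(s)
E
```

```text
{'t': 6.4, 'q': array([-7.51359847e-01,  3.80815178e-01,  1.43253944e+00,  3.85500915e-06,
        1.32834571e+00, -2.62516562e-01]), 'dq': array([-0.0013324 ,  0.00081396, -0.00222069,  0.00019495, -0.00041757,
        0.00345461]), 'joint_torque': array([ 6.13942102e-03, -6.60724998e+01, -4.67286086e+01,  7.01408624e-02,
        3.69187142e-02,  8.06816570e-05]), 'tool_pos': array([ 0.51692546, -0.41281474,  0.09058526]), 'orientation': array([-2.69290385e+00, -1.61778130e+00,  4.08374514e-05]), 'force': array([ 0.41848546, -0.21125211,  0.46042104]), 'wrist_torque': array([-0.07294946,  0.0832036 , -0.02115643]), 'opening': 0.027774234791878096}
```

Call:
drive_tool:
  plan:
    - {"claw": 1, "linear": [0, 0, 0], "angular": [0, 0, 0]}
    - {"claw": 1, "linear": [0, 0, 0], "angular": [0, 0, 0]}
    - {"claw": 1, "linear": [0, 0, 0], "angular": [0, 0, 0]}
    - {"claw": 1, "linear": [0, 0, 0], "angular": [0, 0, 0]}

```text
t: 6.9
tool_pos: [0.5168, -0.4127, 0.0903]
orientation: [-2.692, -1.617, 0.0]
force: [-0.7, 0.1, -3.5]
opening: 0.0135
```

Call:
drive_tool:
  plan:
    - {"claw": 1, "linear": [0, 0, -1], "angular": [0, 0, 0]}
    - {"claw": 1, "linear": [0, 0, -2], "angular": [0, 0, 0]}
    - {"claw": 1, "linear": [0, 0, -3], "angular": [0, 0, 0]}
    - {"claw": 1, "linear": [0, 0, -3], "angular": [0, 0, 0]}
    - {"claw": 1, "linear": [0, 0, -3], "angular": [0, 0, 0]}
    - {"claw": 1, "linear": [0, 0, -3], "angular": [0, 0, 0]}
    - {"claw": 1, "linear": [0, 0, -3], "angular": [0, 0, 0]}
    - {"claw": 1, "linear": [0, 0, -3], "angular": [0, 0, 0]}
    - {"claw": 1, "linear": [0, 0, -3], "angular": [0, 0, 0]}
    - {"claw": 1, "linear": [0, 0, -1], "angular": [0, 0, 0]}

```text
t: 8.15
tool_pos: [0.5176, -0.4134, 0.3451]
orientation: [2.688, 1.615, 0.003]
force: [0.0, -1.2, -4.9]
opening: 0.0134
```

```bash
python3 - <<'E'
from h import *
s=read_state();print(s['t'],s['tool_pos'],s['q'].round(3),s['force'].round(2),s['opening'])
p=read_camera('side'); save(p,'s3.png')
# planning: grip relative: grasp point == tray_grip approx.
th=np.radians(-79.74+0) 
yaw=HOP[2]   # tool y = -tray y ; tray x along hop +y => tray y = -hop x => tool y = hop x
def pose_from_lip(liph,tilt,yaw=HOP[2],off=.0188):
    Q=down(yaw,-tilt); lip=hop2w(liph)
    grip=lip-Q.apply([.100,0,.073])   # lip in tool frame from grip: x +.1, z +.073
    return grip+Q.apply([0,0,off]),Q
import math
a0=pose_from_lip((.078,-.13,.26),0)
print('pre',a0[0])
for t in (0,30,50,60,70,80):
    P,Q=pose_from_lip((.078,-.035,.215),math.radians(t)); print(t,P,Q.as_matrix()[:,2])
plan([a0],1,4,6)
E
```

```text
8.15 [ 0.51764584 -0.41344156  0.34511107] [-0.751  0.285  1.085  0.     1.766 -0.262] [ 0.04 -1.22 -4.89] 0.013362862142199852
pre [ 0.57770324 -0.08391267  0.3142    ]
0 [0.59461757 0.00956944 0.2692    ] [ 0.  0. -1.]
30 [0.60182797 0.04941984 0.31193858] [-0.08902282 -0.49201112 -0.8660254 ]
50 [0.60836997 0.08557615 0.32644353] [-0.13639087 -0.75380476 -0.64278761]
60 [0.61187706 0.10495915 0.32870254] [-0.15419205 -0.85218825 -0.5       ]
70 [0.61540072 0.12443369 0.32750675] [-0.16730817 -0.92467843 -0.34202014]
80 [0.61883387 0.14340804 0.32289251] [-0.17534073 -0.96907272 -0.17364818]
[{"claw": 1, "linear": [3.5, -1.1, 0.3], "angular": [0.0, 0.0, -2.0]}, {"claw": 1, "linear": [3.6, -1.0, 0.4], "angular": [0.1, 0.0, -1.9]}, {"claw": 1, "linear": [3.6, -0.9, 0.3], "angular": [0.0, 0.0, -2.0]}, {"claw": 1, "linear": [3.7, -0.8, 0.3], "angular": [0.0, 0.1, -2.0]}, {"claw": 1, "linear": [3.7, -0.6, 0.4], "angular": [0.1, 0.0, -2.0]}, {"claw": 1, "linear": [3.6, -0.5, 0.3], "angular": [0.0, 0.0, -1.9]}, {"claw": 1, "linear": [3.7, -0.4, 0.3], "angular": [0.0, 0.0, -2.0]}, {"claw": 1, "linear": [3.8, -0.2, 0.4], "angular": [0.1, 0.0, -2.0]}, {"claw": 1, "linear": [3.7, -0.2, 0.3], "angular": [0.0, 0.0, -1.9]}]
9 end [ 0.5774 -0.0837  0.3144]
```

View pics/s3.png

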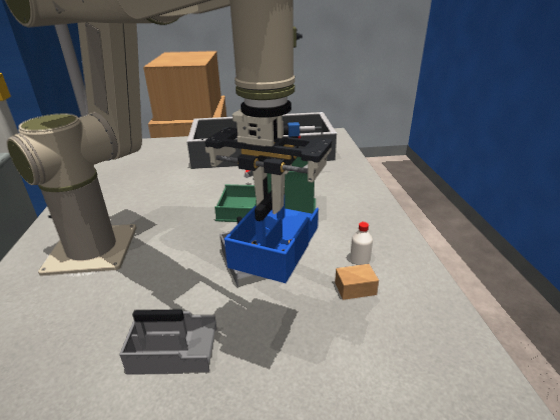

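The tray hangs level at about (275,240), free of the bench.

Call:
drive_tool:
  plan:
    - {"claw": 1, "linear": [2.0, -1.0, 0.3], "angular": [0, 0, -2]}
    - {"claw": 1, "linear": [3.6, -1.1, 0.4], "angular": [0, 0, -2]}
    - {"claw": 1, "linear": [3.6, -0.9, 0.3], "angular": [0, 0, -2]}
    - {"claw": 1, "linear": [3.7, -0.8, 0.3], "angular": [0, 0, -2]}
    - {"claw": 1, "linear": [3.7, -0.6, 0.4], "angular": [0, 0, -2]}
    - {"claw": 1, "linear": [3.6, -0.5, 0.3], "angular": [0, 0, -2]}
    - {"claw": 1, "linear": [3.7, -0.4, 0.3], "angular": [0, 0, -2]}
    - {"claw": 1, "linear": [3.8, -0.2, 0.4], "angular": [0, 0, -2]}
    - {"claw": 1, "linear": [3.0, -0.2, 0.3], "angular": [0, 0, -2]}
    - {"claw": 1, "linear": [2.0, 0, 0], "angular": [0, 0, 0]}
    - {"claw": 1, "linear": [0, 0, 0], "angular": [0, 0, 0]}

```text
t: 9.57
tool_pos: [0.5711, -0.0822, 0.3102]
orientation: [-2.405, -2.02, 0.001]
force: [-0.7, -0.1, -3.7]
opening: 0.014
```

```bash
cat >> h.py <<'E'
def pose_from_lip(liph,tilt,yaw=None,off=.0188):
    Q=down(HOP[2] if yaw is None else yaw,-np.radians(tilt)); lip=hop2w(liph)
    grip=lip-Q.apply([.100,0,.073])
    return grip+Q.apply([0,0,off]),Q
E
python3 - <<'E'
from h import *
s=read_state();print(s['t'],s['tool_pos'],s['q'].round(3),s['orientation'].round(3),s['force'].round(2),s['opening'])
p=read_camera('top'); crop(p,'t4.png',180,100,200,160,4)
p=read_camera('side'); crop(p,'s4.png',180,100,200,160,4)
w=[pose_from_lip((.078,-.12+.085*t/40,.26-.03*t/40),t) for t in (10,20,30,40)]
plan(w,1,4,5)
E
```

```text
9.575 [ 0.57107229 -0.08222497  0.31020475] [-0.232  0.049  1.409  0.     1.684 -0.058] [-2.405e+00 -2.020e+00  1.000e-03] [-0.73 -0.1  -3.74] 0.014000571132819672
[{"claw": 1, "linear": [2.2, 0.3, -0.6], "angular": [0.0, -5.0, 0.1]}, {"claw": 1, "linear": [2.1, 0.4, -0.9], "angular": [0.0, -5.0, 0.1]}, {"claw": 1, "linear": [1.6, 0.0, -0.6], "angular": [0.0, -5.0, 0.0]}, {"claw": 1, "linear": [1.6, 0.0, -0.8], "angular": [0.0, -5.0, 0.0]}, {"claw": 1, "linear": [1.7, 0.0, -0.8], "angular": [0.0, -5.0, 0.0]}, {"claw": 1, "linear": [1.6, 0.0, -1.0], "angular": [0.0, -5.0, 0.0]}, {"claw": 1, "linear": [1.6, 0.0, -1.0], "angular": [0.0, -5.0, 0.0]}, {"claw": 1, "linear": [1.6, 0.0, -1.2], "angular": [0.0, -5.0, 0.0]}]
8 end [0.6052 0.0668 0.3356]
```

View pics/t4.png

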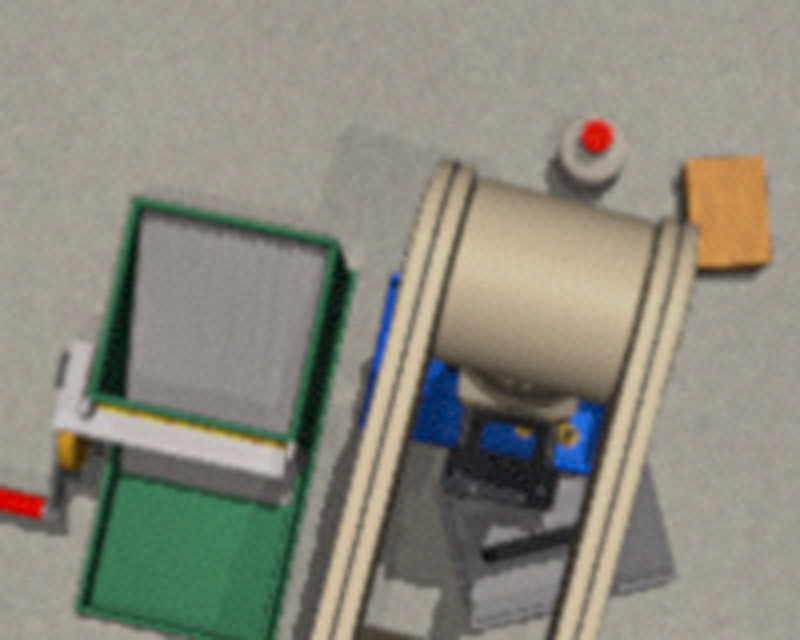

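View pics/s4.png

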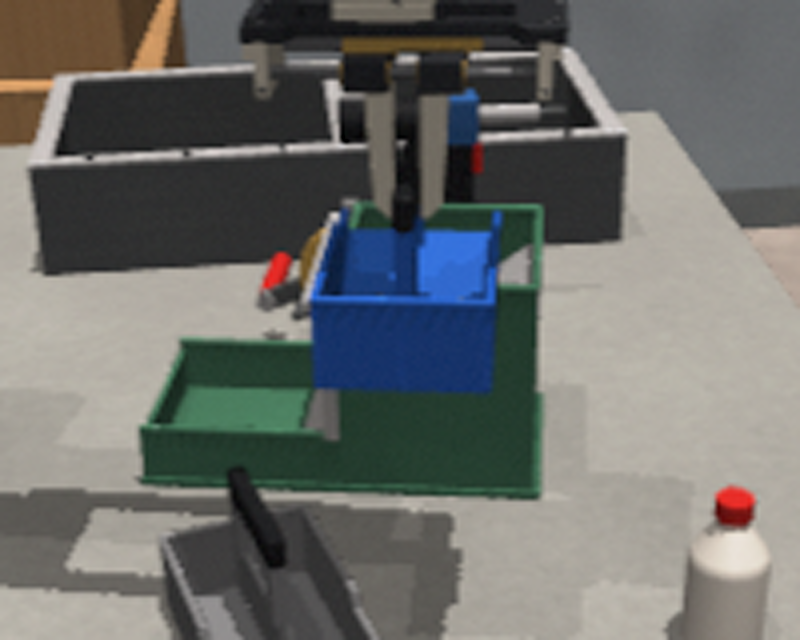

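The tray is level, square to the hopper and just beside its -y wall. Now I'll tip it partway, moving its lip in over the wall.

Call:
drive_tool:
  plan:
    - {"claw": 1, "linear": [2.2, 0.3, -0.7], "angular": [0, -5, 0]}
    - {"claw": 1, "linear": [2.1, 0.4, -0.9], "angular": [0, -5, 0]}
    - {"claw": 1, "linear": [1.6, 0, -0.7], "angular": [0, -5, 0]}
    - {"claw": 1, "linear": [1.6, 0, -0.8], "angular": [0, -5, 0]}
    - {"claw": 1, "linear": [1.7, 0, -0.8], "angular": [0, -5, 0]}
    - {"claw": 1, "linear": [1.6, 0, -1.0], "angular": [0, -5, 0]}
    - {"claw": 1, "linear": [1.6, 0, -1.0], "angular": [0, -5, 0]}
    - {"claw": 1, "linear": [1.6, 0, -1.2], "angular": [0, -5, 0]}
    - {"claw": 1, "linear": [0, 0, 0], "angular": [0, 0, 0]}

```text
t: 10.8
tool_pos: [0.6049, 0.069, 0.3348]
orientation: [1.988, 1.674, -0.73]
force: [0.6, 0.2, -4.5]
opening: 0.0136
```

```bash
cat >> h.py <<'E'
def lipnow(s=None):
    s=s or read_state(); Q=R.from_rotvec(s['orientation'])
    lip=s['tool_pos']+Q.apply([.1,0,.073-.0188])
    z=Q.as_matrix()[:,2]; x=Rz(-HOP[2]).apply(Q.as_matrix()[:,0])
    print('lip hop',Rz(-HOP[2]).apply(lip-[HOP[0],HOP[1],0]).round(4),'tilt',np.degrees(np.arccos(-z[2])).round(1),'toolx in hop',x.round(3))
E
python3 - <<'E'
from h import *
s=read_state();print(s['t'],s['tool_pos'],s['q'].round(3),s['orientation'].round(3),s['force'].round(2),s['opening'])
lipnow(s)
p=read_camera('top'); crop(p,'t5.png',180,100,200,160,4)
p=read_camera('side'); crop(p,'s5.png',180,80,200,160,4)
w=[pose_from_lip((.078,-.035,.23-.015*(t-40)/20),t) for t in (50,55,60,65,70)]
plan(w,1,4,3)
E
```

```text
10.8 [0.60489753 0.06898208 0.33483339] [ 0.373  0.447  1.062 -0.637  1.964  0.393] [ 1.988  1.674 -0.73 ] [ 0.62  0.2  -4.45] 0.013607285978893973
lip hop [ 0.0768 -0.0331  0.229 ] tilt 40.1 toolx in hop [-0.008  0.765 -0.644]
[{"claw": 1, "linear": [0.4, 0.0, -0.2], "angular": [0.0, -2.5, 0.0]}, {"claw": 1, "linear": [0.4, 0.0, -0.3], "angular": [0.1, -2.5, 0.1]}, {"claw": 1, "linear": [0.4, 0.0, -0.3], "angular": [0.0, -2.5, 0.0]}, {"claw": 1, "linear": [0.4, 0.0, -0.3], "angular": [0.0, -2.5, 0.1]}, {"claw": 1, "linear": [0.4, 0.0, -0.3], "angular": [0.0, -2.5, 0.0]}, {"claw": 1, "linear": [0.4, 0.0, -0.3], "angular": [0.0, -2.5, 0.0]}, {"claw": 1, "linear": [0.4, 0.0, -0.3], "angular": [0.0, -2.5, 0.0]}, {"claw": 1, "linear": [0.4, 0.0, -0.3], "angular": [0.0, -2.5, 0.0]}, {"claw": 1, "linear": [0.4, 0.0, -0.4], "angular": [0.0, -2.5, 0.0]}, {"claw": 1, "linear": [0.4, 0.0, -0.3], "angular": [0.0, -2.5, 0.0]}, {"claw": 1, "linear": [0.4, 0.0, -0.4], "angular": [0.0, -2.5, 0.0]}, {"claw": 1, "linear": [0.4, 0.0, -0.3], "angular": [0.0, -2.5, 0.0]}]
12 end [0.6154 0.124  0.3202]
```

View pics/t5.png

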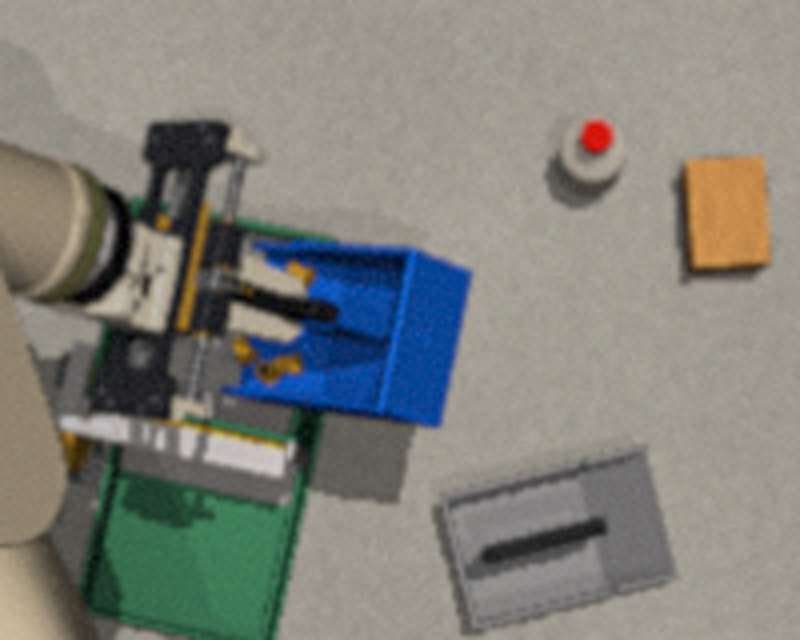

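View pics/s5.png

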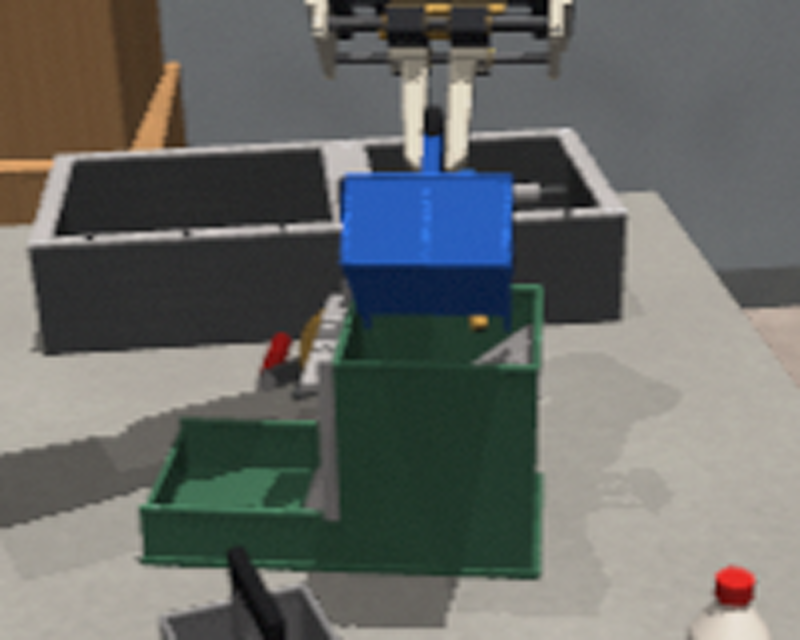

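The lip is over the opening, and a nut at (478,322) in the side crop is already leaving. I'll carry on tipping.

Call:
drive_tool:
  plan:
    - {"claw": 1, "linear": [0.4, 0, -0.2], "angular": [0, -2.5, 0]}
    - {"claw": 1, "linear": [0.4, 0, -0.3], "angular": [0, -2.5, 0]}
    - {"claw": 1, "linear": [0.4, 0, -0.3], "angular": [0, -2.5, 0]}
    - {"claw": 1, "linear": [0.4, 0, -0.3], "angular": [0, -2.5, 0]}
    - {"claw": 1, "linear": [0.4, 0, -0.3], "angular": [0, -2.5, 0]}
    - {"claw": 1, "linear": [0.4, 0, -0.3], "angular": [0, -2.5, 0]}
    - {"claw": 1, "linear": [0.4, 0, -0.3], "angular": [0, -2.5, 0]}
    - {"claw": 1, "linear": [0.4, 0, -0.3], "angular": [0, -2.5, 0]}
    - {"claw": 1, "linear": [0.4, 0, -0.4], "angular": [0, -2.5, 0]}
    - {"claw": 1, "linear": [0.4, 0, -0.3], "angular": [0, -2.5, 0]}
    - {"claw": 1, "linear": [0.4, 0, -0.4], "angular": [0, -2.5, 0]}
    - {"claw": 1, "linear": [0.4, 0, -0.3], "angular": [0, -2.5, 0]}

```text
t: 12.4
tool_pos: [0.6149, 0.1249, 0.3206]
orientation: [1.609, 1.35, -1.13]
force: [0.4, 0.6, -3.1]
opening: 0.014
```

Call:
drive_tool:
  plan:
    - {"claw": 1, "linear": [0, 0, 0], "angular": [0, 0, 0]}
    - {"claw": 1, "linear": [0, 0, 0], "angular": [0, 0, 0]}
    - {"claw": 1, "linear": [0, 0, 0], "angular": [0, 0, 0]}
    - {"claw": 1, "linear": [0, 0, 0], "angular": [0, 0, 0]}
    - {"claw": 1, "linear": [0, 0, 0], "angular": [0, 0, 0]}
    - {"claw": 1, "linear": [0, 0, 0], "angular": [0, 0, 0]}

```text
t: 13.15
tool_pos: [0.6149, 0.1245, 0.3209]
orientation: [1.611, 1.352, -1.128]
force: [-0.4, -1.0, -3.1]
opening: 0.0136
```

```bash

python3 - <<'E'
from h import *
s=read_state();print(s['t'],s['tool_pos'],s['q'].round(3),s['orientation'].round(3),s['force'].round(2),s['opening'])
lipnow(s)
p=read_camera('top'); crop(p,'t6.png',180,100,200,160,4)
p=read_camera('side'); crop(p,'s6.png',180,80,200,160,4)
E
```

```text
13.15 [0.61487775 0.12447082 0.3208896 ] [ 0.549  0.855  0.804 -1.059  2.201  0.392] [ 1.611  1.352 -1.128] [-0.36 -0.99 -3.09] 0.013634260754180921
lip hop [ 0.0776 -0.035   0.2084] tilt 70.0 toolx in hop [-0.001  0.342 -0.94 ]
```

View pics/t6.png

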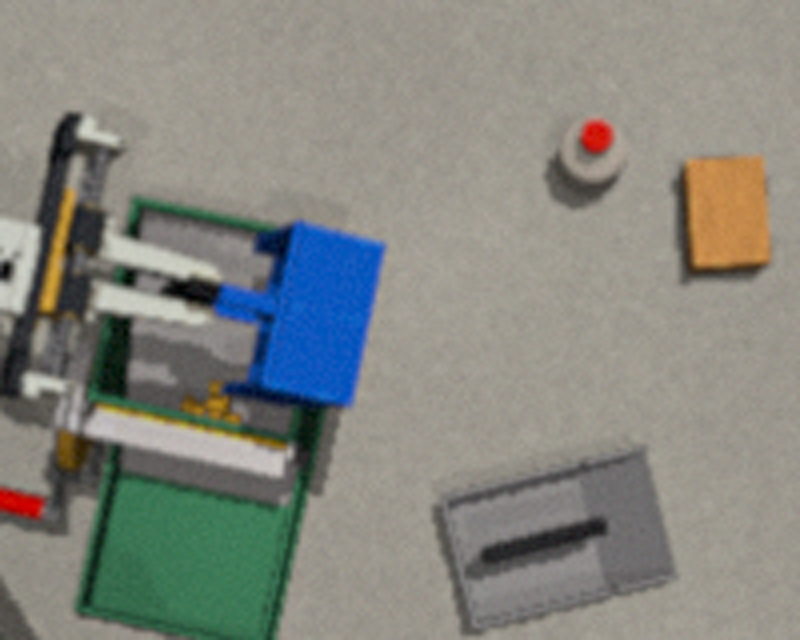

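View pics/s6.png

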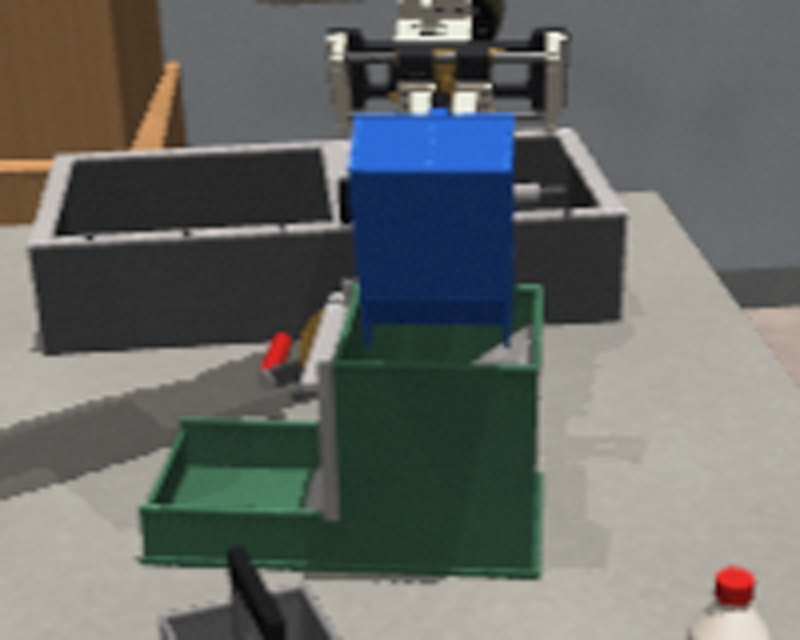

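Nuts are piled at the gate, around (210,405) in the top crop. I'll tip back and count them.

```bash

python3 - <<'E'
from h import *
w=[pose_from_lip((.078,-.035,.235),50),pose_from_lip((.078,-.10,.25),25),pose_from_lip((.078,-.15,.26),0)]
plan(w,1,4,6)
E
```

```text
[{"claw": 1, "linear": [-0.9, 0.0, 0.7], "angular": [0.1, 5.0, 0.0]}, {"claw": 1, "linear": [-1.0, 0.0, 0.6], "angular": [0.0, 5.0, 0.1]}, {"claw": 1, "linear": [-1.1, 0.0, 0.6], "angular": [0.1, 5.0, 0.0]}, {"claw": 1, "linear": [-1.1, 0.0, 0.4], "angular": [0.0, 5.0, 0.0]}, {"claw": 1, "linear": [-1.3, 0.0, 1.7], "angular": [0.0, 5.0, 0.0]}, {"claw": 1, "linear": [-1.5, 0.0, 1.7], "angular": [0.0, 5.0, 0.0]}, {"claw": 1, "linear": [-1.6, 0.0, 1.5], "angular": [0.0, 5.0, 0.0]}, {"claw": 1, "linear": [-1.8, 0.0, 1.3], "angular": [0.0, 5.0, 0.0]}, {"claw": 1, "linear": [-1.8, 0.0, 1.2], "angular": [0.0, 5.0, 0.0]}, {"claw": 1, "linear": [-1.3, 0.0, 1.2], "angular": [0.0, 5.0, 0.0]}, {"claw": 1, "linear": [-1.3, 0.0, 1.1], "angular": [0.0, 5.0, 0.0]}, {"claw": 1, "linear": [-1.5, 0.0, 0.9], "angular": [0.0, 5.0, 0.0]}]
[{"claw": 1, "linear": [-1.5, 0.0, 0.8], "angular": [0.0, 5.0, 0.0]}, {"claw": 1, "linear": [-1.6, 0.0, 0.7], "angular": [0.0, 5.0, 0.0]}]
14 end [ 0.5738 -0.1035  0.3143]
```

Call:
drive_tool:
  plan:
    - {"claw": 1, "linear": [-0.9, 0, 0.7], "angular": [0, 5, 0]}
    - {"claw": 1, "linear": [-1.0, 0, 0.6], "angular": [0, 5, 0]}
    - {"claw": 1, "linear": [-1.1, 0, 0.6], "angular": [0, 5, 0]}
    - {"claw": 1, "linear": [-1.1, 0, 0.4], "angular": [0, 5, 0]}
    - {"claw": 1, "linear": [-1.3, 0, 1.7], "angular": [0, 5, 0]}
    - {"claw": 1, "linear": [-1.5, 0, 1.7], "angular": [0, 5, 0]}
    - {"claw": 1, "linear": [-1.6, 0, 1.5], "angular": [0, 5, 0]}
    - {"claw": 1, "linear": [-1.8, 0, 1.3], "angular": [0, 5, 0]}
    - {"claw": 1, "linear": [-1.8, 0, 1.2], "angular": [0, 5, 0]}
    - {"claw": 1, "linear": [-1.3, 0, 1.2], "angular": [0, 5, 0]}
    - {"claw": 1, "linear": [-1.3, 0, 1.1], "angular": [0, 5, 0]}
    - {"claw": 1, "linear": [-1.5, 0, 0.9], "angular": [0, 5, 0]}

```text
t: 14.75
tool_pos: [0.5798, -0.072, 0.3253]
orientation: [2.317, 1.944, -0.2]
force: [0.3, -0.7, -3.1]
opening: 0.0138
```

Call:
drive_tool:
  plan:
    - {"claw": 1, "linear": [-1.5, 0, 0.8], "angular": [0, 5, 0]}
    - {"claw": 1, "linear": [-1.6, 0, 0.7], "angular": [0, 5, 0]}
    - {"claw": 1, "linear": [0, 0, 0], "angular": [0, 0, 0]}

```text
t: 15.12
tool_pos: [0.5734, -0.1063, 0.3137]
orientation: [-2.411, -2.014, 0.003]
force: [0.4, 0.1, -2.2]
opening: 0.0135
```

```bash

python3 - <<'E'
from h import *
s=read_state();print(s['t'],s['tool_pos'],s['q'].round(3),s['orientation'].round(3),s['force'].round(2),s['opening'])
lipnow(s)
p=read_camera('top'); crop(p,'t7.png',190,140,90,80,8); crop(p,'t7b.png',180,100,200,160,4)
p=read_camera('side'); crop(p,'s7.png',180,80,200,160,4)
E
```

```text
15.125 [ 0.57340512 -0.10634238  0.31372892] [-2.710e-01  6.700e-02  1.384e+00 -1.000e-03  1.692e+00 -9.200e-02] [-2.411 -2.014  0.003] [ 0.42  0.07 -2.23] 0.01345682301679597
lip hop [ 0.0777 -0.1529  0.2595] tilt 0.1 toolx in hop [-0.     1.    -0.001]
```

View pics/t7.png

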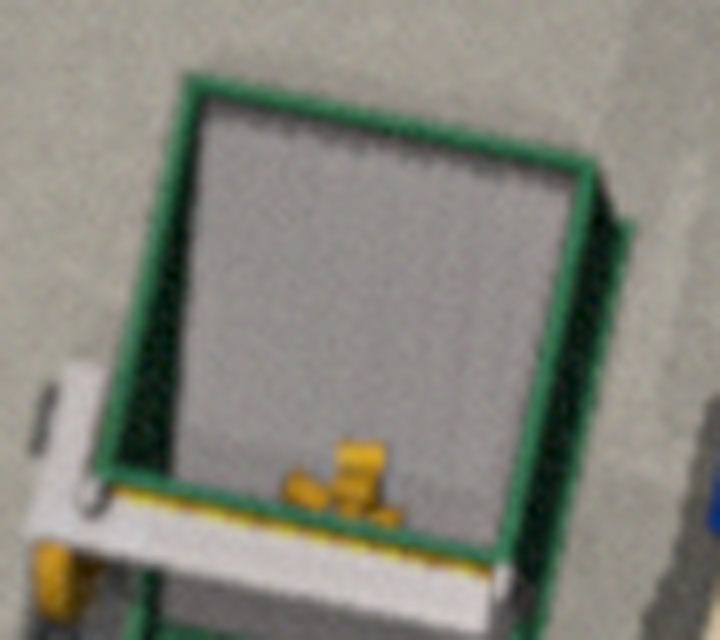

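View pics/t7b.png

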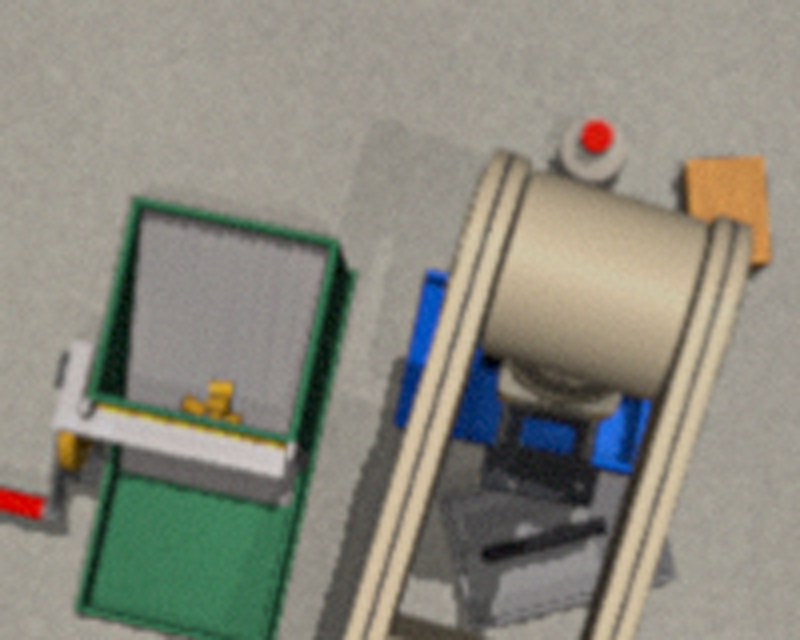

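View pics/s7.png

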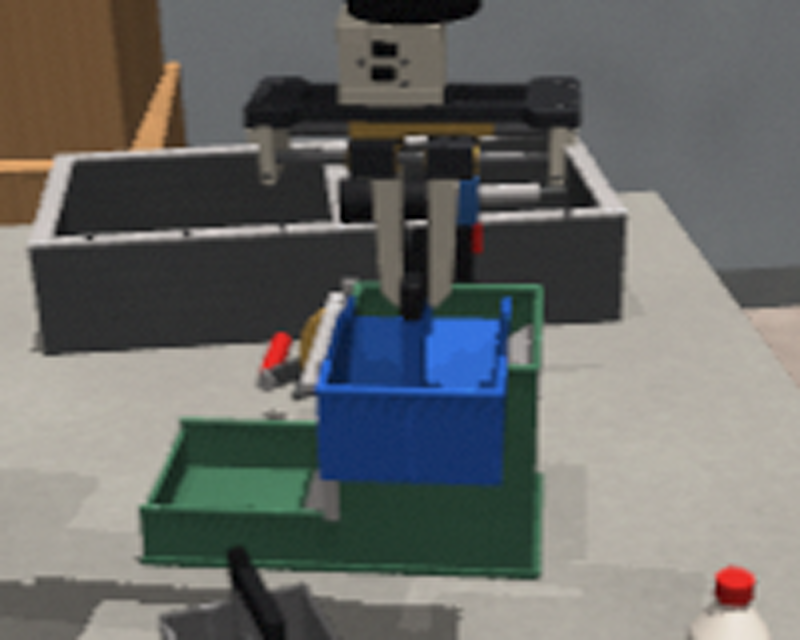

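Four nuts are visible in the chamber near (340,485), and the rest would be hidden under the front rim. The visible part of the tray is empty. I'll take the tray back to its first spot and check it there.

```bash

python3 - <<'E'
from h import *
plan([((.516,-.412,.30),down(np.radians(-28.3)))],1,4,6)
E
```

```text
[{"claw": 1, "linear": [-3.9, 0.0, 0.2], "angular": [0.0, 0.0, 2.3]}, {"claw": 1, "linear": [-3.9, 0.1, 0.2], "angular": [0.0, 0.0, 2.3]}, {"claw": 1, "linear": [-3.9, 0.2, 0.2], "angular": [0.0, 0.0, 2.2]}, {"claw": 1, "linear": [-3.9, 0.5, 0.1], "angular": [0.0, 0.0, 2.3]}, {"claw": 1, "linear": [-3.9, 0.5, 0.2], "angular": [0.0, 0.1, 2.3]}, {"claw": 1, "linear": [-3.9, 0.8, 0.2], "angular": [0.0, 0.0, 2.3]}, {"claw": 1, "linear": [-3.8, 0.9, 0.2], "angular": [0.0, 0.0, 2.2]}, {"claw": 1, "linear": [-3.8, 1.0, 0.1], "angular": [0.0, 0.0, 2.3]}]
8 end [ 0.5158 -0.4124  0.3005]
```

Call:
drive_tool:
  plan:
    - {"claw": 1, "linear": [-2.0, 0, 0.1], "angular": [0, 0, 1.2]}
    - {"claw": 1, "linear": [-3.9, 0.1, 0.2], "angular": [0, 0, 2.3]}
    - {"claw": 1, "linear": [-3.9, 0.1, 0.2], "angular": [0, 0, 2.3]}
    - {"claw": 1, "linear": [-3.9, 0.3, 0.2], "angular": [0, 0, 2.2]}
    - {"claw": 1, "linear": [-3.9, 0.5, 0.1], "angular": [0, 0, 2.3]}
    - {"claw": 1, "linear": [-3.9, 0.5, 0.2], "angular": [0, 0, 2.3]}
    - {"claw": 1, "linear": [-3.9, 0.8, 0.2], "angular": [0, 0, 2.3]}
    - {"claw": 1, "linear": [-3.8, 0.9, 0.2], "angular": [0, 0, 2.2]}
    - {"claw": 1, "linear": [-1.9, 0.8, 0], "angular": [0, 0, 1.1]}
    - {"claw": 1, "linear": [0, 0, 0], "angular": [0, 0, 0]}

```text
t: 16.48
tool_pos: [0.515, -0.4143, 0.2997]
orientation: [-2.697, -1.611, 0.002]
force: [0.3, 0.8, -3.2]
opening: 0.0136
```

```bash

python3 - <<'E'
from h import *
s=read_state();print(s['t'],s['tool_pos'],s['q'].round(3),s['orientation'].round(3),s['force'].round(2),s['opening'])
p=read_camera('side'); crop(p,'s8.png',200,150,150,150,5)
p=read_camera('top'); crop(p,'t8.png',180,120,200,150,4)
for n in search_frame(p,'nut0_c'): print(n)
E
```

```text
16.475 [ 0.51502049 -0.41428     0.29966372] [-7.54e-01  2.81e-01  1.17e+00 -1.00e-03  1.69e+00 -2.61e-01] [-2.697e+00 -1.611e+00  2.000e-03] [ 0.32  0.78 -3.17] 0.013614438367488386
```

View pics/s8.png

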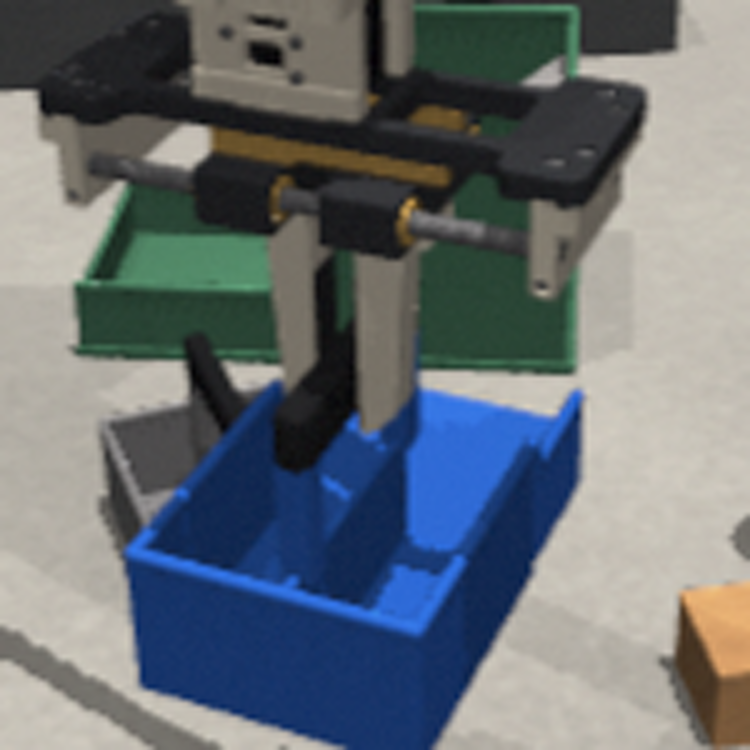

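View pics/t8.png

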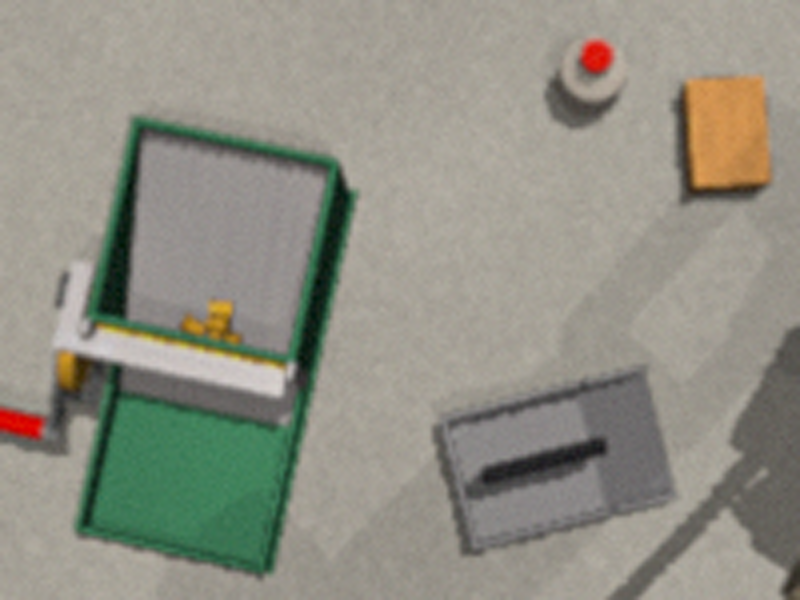

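The tray shows bare floor in both compartments and there are no stray nuts on the bench. Setting it down.

Call:
drive_tool:
  plan:
    - {"claw": 1, "linear": [0, 0, 2], "angular": [0, 0, 0]}
    - {"claw": 1, "linear": [0, 0, 3.5], "angular": [0, 0, 0]}
    - {"claw": 1, "linear": [0, 0, 3.5], "angular": [0, 0, 0]}
    - {"claw": 1, "linear": [0, 0, 3.5], "angular": [0, 0, 0]}
    - {"claw": 1, "linear": [0, 0, 3], "angular": [0, 0, 0]}
    - {"claw": 1, "linear": [0, 0, 2.5], "angular": [0, 0, 0]}
    - {"claw": 1, "linear": [0, 0, 1.5], "angular": [0, 0, 0]}
    - {"claw": 1, "linear": [0, 0, 0.5], "angular": [0, 0, 0]}
    - {"claw": 1, "linear": [0, 0, 0.4], "angular": [0, 0, 0]}
    - {"claw": 1, "linear": [0, 0, 0], "angular": [0, 0, 0]}
    - {"claw": 1, "linear": [0, 0, 0], "angular": [0, 0, 0]}

```text
t: 18.0
tool_pos: [0.516, -0.4135, 0.0974]
orientation: [2.695, 1.612, 0.001]
force: [0.1, -0.3, -2.8]
opening: 0.0134
```

Call:
drive_tool:
  plan:
    - {"claw": 1, "linear": [0, 0, 0.3], "angular": [0, 0, 0]}
    - {"claw": 1, "linear": [0, 0, 0.2], "angular": [0, 0, 0]}
    - {"claw": 1, "linear": [0, 0, 0], "angular": [0, 0, 0]}
    - {"claw": 1, "linear": [0, 0, 0], "angular": [0, 0, 0]}

```text
t: 18.5
tool_pos: [0.5155, -0.413, 0.0913]
orientation: [-2.696, -1.613, 0.0]
force: [-0.5, -0.7, -3.2]
opening: 0.0138
```

Call:
drive_tool:
  plan:
    - {"claw": 1, "linear": [0, 0, 0.1], "angular": [0, 0, 0]}
    - {"claw": 1, "linear": [0, 0, 0], "angular": [0, 0, 0]}
    - {"claw": 1, "linear": [0, 0, 0.1], "angular": [0, 0, 0]}
    - {"claw": 1, "linear": [0, 0, 0], "angular": [0, 0, 0]}
    - {"claw": 1, "linear": [0, 0, 0], "angular": [0, 0, 0]}

```text
t: 19.12
tool_pos: [0.5156, -0.4132, 0.0902]
orientation: [2.695, 1.613, 0.0]
force: [-3.9, 2.3, 6.0]
opening: 0.0137
```

Touched down: the vertical force has reversed to +6 N. Opening slowly.

Call:
drive_tool:
  plan:
    - {"claw": 0.8, "linear": [0, 0, 0], "angular": [0, 0, 0]}
    - {"claw": 0.5, "linear": [0, 0, 0], "angular": [0, 0, 0]}
    - {"claw": 0.2, "linear": [0, 0, 0], "angular": [0, 0, 0]}
    - {"claw": 0, "linear": [0, 0, 0], "angular": [0, 0, 0]}
    - {"claw": 0, "linear": [0, 0, 0], "angular": [0, 0, 0]}
    - {"claw": 0, "linear": [0, 0, 0], "angular": [0, 0, 0]}
    - {"claw": 0, "linear": [0, 0, 0], "angular": [0, 0, 0]}
    - {"claw": 0, "linear": [0, 0, 0], "angular": [0, 0, 0]}
    - {"claw": 0, "linear": [0, 0, -1], "angular": [0, 0, 0]}
    - {"claw": 0, "linear": [0, 0, -3], "angular": [0, 0, 0]}
    - {"claw": 0, "linear": [0, 0, -4], "angular": [0, 0, 0]}
    - {"claw": 0, "linear": [0, 0, -4], "angular": [0, 0, 0]}

```text
t: 20.62
tool_pos: [0.5155, -0.413, 0.2113]
orientation: [2.695, 1.613, 0.0]
force: [-0.4, -0.8, 0.2]
opening: 0.0929
```

Call:
drive_tool:
  plan:
    - {"claw": 0, "linear": [0, 0, -4], "angular": [0, 0, 0]}
    - {"claw": 0, "linear": [0, 0, -4], "angular": [0, 0, 0]}
    - {"claw": 0, "linear": [0, 0, -4], "angular": [0, 0, 0]}
    - {"claw": 0, "linear": [0, 0, 0], "angular": [0, 0, 0]}

```text
t: 21.12
tool_pos: [0.5168, -0.4142, 0.3355]
orientation: [2.688, 1.609, 0.004]
force: [-0.7, 0.1, -0.2]
opening: 0.0935
```

```bash

python3 - <<'E'
from h import *
s=read_state();print(s['t'],s['tool_pos'],s['q'].round(3),s['orientation'].round(3),s['force'].round(2),s['opening'])
p=read_camera('side'); save(p,'s9.png')
# handle approach: fingers close along hopper x; tool y || hopper x ; handle_mid
h=hop2w([-.0873,.1587,.0793]); print('handle',h)
Q=down(HOP[2]); 
print('arc:'); 
for a in range(0,125,23):
    aa=np.radians(a)-.436; print(a, hop2w([.0215-.12*np.cos(aa),.1587,.13+.12*np.sin(aa)]).round(3))
above=h+[0,0,.16]
plan([((.40,-.05,.30),down(np.radians(-20))),((.42,.25,.30),Q),((above[0],above[1],.24),Q)],0,4.5,8)
E
```

```text
21.125 [ 0.51675651 -0.41416225  0.33554382] [-0.753  0.279  1.109  0.     1.745 -0.261] [2.688 1.609 0.004] [-0.71  0.13 -0.18] 0.09350774675037259
handle [0.4842507  0.32800771 0.0793    ]
arc:
0 [0.484 0.328 0.079]
23 [0.473 0.33  0.126]
46 [0.481 0.329 0.173]
69 [0.506 0.324 0.213]
92 [0.545 0.317 0.24 ]
115 [0.591 0.309 0.25 ]
[{"claw": 0, "linear": [3.0, -3.0, 0.3], "angular": [0.0, 0.0, -0.9]}, {"claw": 0, "linear": [3.0, -3.1, 0.4], "angular": [0.1, 0.0, -0.9]}, {"claw": 0, "linear": [3.0, -2.9, 0.3], "angular": [0.0, 0.0, -0.9]}, {"claw": 0, "linear": [3.1, -2.9, 0.4], "angular": [0.0, 0.0, -0.9]}, {"claw": 0, "linear": [3.1, -2.9, 0.3], "angular": [0.0, 0.1, -1.0]}, {"claw": 0, "linear": [3.2, -2.8, 0.4], "angular": [0.1, 0.0, -0.9]}, {"claw": 0, "linear": [3.2, -2.7, 0.3], "angular": [0.0, 0.0, -0.9]}, {"claw": 0, "linear": [3.3, -2.7, 0.4], "angular": [0.0, 0.0, -0.9]}, {"claw": 0, "linear": [3.3, -2.7, 0.4], "angular": [0.1, 0.0, -0.9]}, {"claw": 0, "linear": [4.1, -1.2, 0.0], "angular": [0.0, 0.0, -1.4]}, {"claw": 0, "linear": [4.2, -1.1, 0.0], "angular": [0.0, 0.0, -1.4]}, {"claw": 0, "linear": [4.2, -1.0, 0.0], "angular": [0.0, 0.0, -1.4]}]
[{"claw": 0, "linear": [4.2, -0.9, 0.0], "angular": [0.0, 0.0, -1.4]}, {"claw": 0, "linear": [4.2, -0.8, 0.0], "angular": [0.0, 0.0, -1.4]}, {"claw": 0, "linear": [4.2, -0.6, 0.0], "angular": [0.0, 0.0, -1.4]}, {"claw": 0, "linear": [4.3, -0.6, 0.0], "angular": [0.0, 0.0, -1.4]}, {"claw": 0, "linear": [2.9, 1.6, 2.0], "angular": [0.0, 0.0, 0.0]}, {"claw": 0, "linear": [3.0, 1.7, 2.0], "angular": [0.0, 0.0, 0.0]}, {"claw": 0, "linear": [2.9, 1.6, 2.0], "angular": [0.0, 0.0, 0.0]}]
19 end [0.4839 0.3279 0.2396]
```

View pics/s9.png

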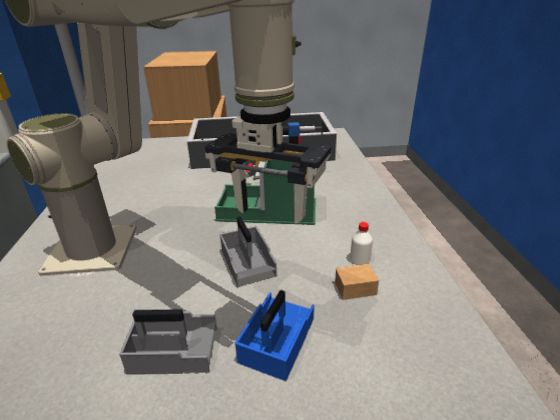

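The blue tray stands upright at (275,335), with nothing else disturbed. Next I'll move over to the handle.

Call:
drive_tool:
  plan:
    - {"claw": 0, "linear": [2, -2, 0.2], "angular": [0, 0, -0.6]}
    - {"claw": 0, "linear": [3, -3, 0.4], "angular": [0, 0, -1]}
    - {"claw": 0, "linear": [3, -3, 0.3], "angular": [0, 0, -1]}
    - {"claw": 0, "linear": [3, -3, 0.4], "angular": [0, 0, -1]}
    - {"claw": 0, "linear": [3.1, -2.9, 0.3], "angular": [0, 0, -1]}
    - {"claw": 0, "linear": [3.2, -2.8, 0.4], "angular": [0, 0, -1]}
    - {"claw": 0, "linear": [3.2, -2.7, 0.3], "angular": [0, 0, -0.9]}
    - {"claw": 0, "linear": [3.3, -2.7, 0.4], "angular": [0, 0, -0.9]}
    - {"claw": 0, "linear": [4, -2.7, 0.4], "angular": [0, 0, -0.9]}
    - {"claw": 0, "linear": [4.1, -1.2, 0], "angular": [0, 0, -1.4]}
    - {"claw": 0, "linear": [4.2, -1.1, 0], "angular": [0, 0, -1.4]}
    - {"claw": 0, "linear": [4.2, -1, 0], "angular": [0, 0, -1.4]}

```text
t: 22.68
tool_pos: [0.4119, 0.0735, 0.297]
orientation: [-2.503, -1.897, 0.002]
force: [0.5, -0.4, 0.5]
opening: 0.0931
```

Call:
drive_tool:
  plan:
    - {"claw": 0, "linear": [4.2, -0.9, 0], "angular": [0, 0, -1.4]}
    - {"claw": 0, "linear": [4.2, -0.8, 0], "angular": [0, 0, -1.4]}
    - {"claw": 0, "linear": [4.2, -0.6, 0], "angular": [0, 0, -1.4]}
    - {"claw": 0, "linear": [4.3, -0.6, 0], "angular": [0, 0, -1.4]}
    - {"claw": 0, "linear": [2.9, 1.6, 2], "angular": [0, 0, 0]}
    - {"claw": 0, "linear": [3, 1.7, 2], "angular": [0, 0, 0]}
    - {"claw": 0, "linear": [3, 1.6, 2], "angular": [0, 0, 0]}
    - {"claw": 0, "linear": [0, 0, 0], "angular": [0, 0, 0]}

```text
t: 23.68
tool_pos: [0.4867, 0.3225, 0.2334]
orientation: [-2.406, -2.017, 0.012]
force: [-0.0, 0.2, 0.1]
opening: 0.0929
```

```bash

python3 - <<'E'
from h import *
s=read_state();print(s['t'],s['tool_pos'],s['q'].round(3),s['orientation'].round(3),s['force'].round(2),s['opening'])
h=hop2w([-.0873,.1667,.0793]); Q=down(HOP[2]); print(h)
plan([((h[0],h[1],.16),Q),((h[0],h[1],.0605),Q)],0,3,8)
p=read_camera('side'); crop(p,'s10.png',200,80,150,120,5)
p=read_camera('top'); crop(p,'t10.png',130,110,200,150,4)
E
```

```text
23.675 [0.48672218 0.32245089 0.23342607] [0.497 0.089 1.506 0.    1.554 0.672] [-2.406 -2.017  0.012] [-0.01  0.21  0.13] 0.09289871339147159
[0.48567507 0.33587989 0.0793    ]
[{"claw": 0, "linear": [0.4, -0.1, 2.4], "angular": [-0.1, 0.1, 0.1]}, {"claw": 0, "linear": [0.5, -0.1, 2.5], "angular": [-0.1, 0.1, 0.0]}, {"claw": 0, "linear": [0.4, -0.1, 2.4], "angular": [-0.1, 0.1, 0.1]}, {"claw": 0, "linear": [0.0, 0.0, 2.5], "angular": [0.0, 0.0, 0.0]}, {"claw": 0, "linear": [0.0, 0.0, 2.5], "angular": [0.0, 0.0, 0.0]}, {"claw": 0, "linear": [0.0, 0.0, 2.5], "angular": [0.0, 0.0, 0.0]}, {"claw": 0, "linear": [0.0, 0.0, 2.5], "angular": [0.0, 0.0, 0.0]}]
7 end [0.4856 0.3357 0.0604]
```

View pics/s10.png

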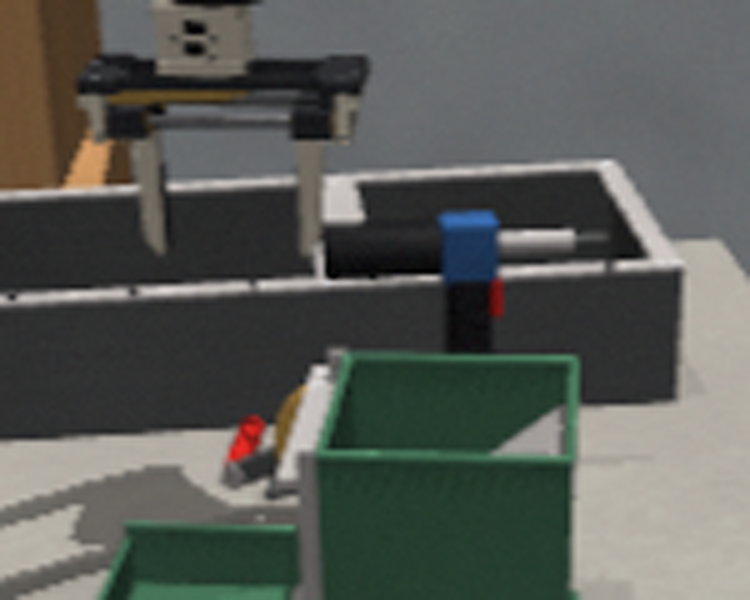

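View pics/t10.png

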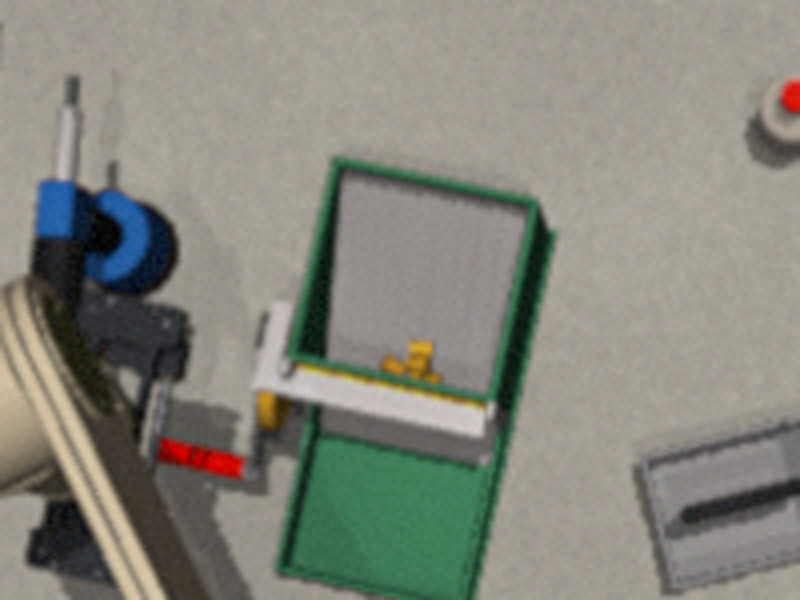

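```bash

python3 - <<'E'
from h import *
import pickle; p,s=pickle.load(open('start.pkl','rb'))
for z in (.16,.18,.2,.22):
    w=unproj(p,[[143,198]],z)[0]; print(z,w.round(3),proj(s,w).round(1), 'hop',Rz(-HOP[2]).apply(w-[HOP[0],HOP[1],0]).round(3))
E
```

```text
0.16 [0.559 0.425 0.16 ] [[265.9 137.8]] hop [-0.031  0.267  0.16 ]
0.18 [0.557 0.418 0.18 ] [[265.4 133.4]] hop [-0.031  0.26   0.18 ]
0.2 [0.556 0.412 0.2  ] [[264.9 129. ]] hop [-0.032  0.254  0.2  ]
0.22 [0.554 0.405 0.22 ] [[264.3 124.4]] hop [-0.032  0.247  0.22 ]
```

The rivet tool's head ends about 30 mm clear of where the gripper body will be. Descending now.

Call:
drive_tool:
  plan:
    - {"claw": 0, "linear": [0.4, -0.1, 2.4], "angular": [0, 0, 0]}
    - {"claw": 0, "linear": [0.5, -0.1, 2.5], "angular": [0, 0, 0]}
    - {"claw": 0, "linear": [0.4, -0.1, 2.4], "angular": [0, 0, 0]}
    - {"claw": 0, "linear": [0, 0, 0], "angular": [0, 0, 0]}

```text
t: 24.28
tool_pos: [0.4861, 0.3345, 0.1642]
orientation: [-2.408, -2.017, 0.004]
force: [0.1, 0.5, 0.9]
opening: 0.0929
```

```bash

python3 - <<'E'
from h import *
s=read_state();print(s['t'],s['tool_pos'],s['q'].round(3),s['orientation'].round(3),s['force'].round(2),s['opening'])
h=hop2w([-.0873,.1667,.0793]); Q=down(HOP[2])
plan([((h[0],h[1],.0605),Q)],0,2.5,8)
E
```

```text
24.275 [0.48611433 0.33451367 0.16421769] [ 0.516  0.137  1.581 -0.     1.427  0.693] [-2.408 -2.017  0.004] [0.05 0.5  0.87] 0.09290433913319421
[{"claw": 0, "linear": [0.0, 0.0, 2.1], "angular": [0.0, 0.0, 0.0]}, {"claw": 0, "linear": [0.1, 0.0, 2.0], "angular": [0.0, 0.0, 0.1]}, {"claw": 0, "linear": [0.0, 0.0, 2.1], "angular": [-0.1, 0.1, 0.0]}, {"claw": 0, "linear": [0.0, 0.0, 2.1], "angular": [0.0, 0.0, 0.0]}, {"claw": 0, "linear": [0.0, -0.1, 2.1], "angular": [0.0, 0.0, 0.0]}]
5 end [0.4851 0.3356 0.0602]
```

Call:
drive_tool:
  plan:
    - {"claw": 0, "linear": [0.1, 0, 2.1], "angular": [0, 0, 0]}
    - {"claw": 0, "linear": [0, 0, 2.1], "angular": [0, 0, 0]}
    - {"claw": 0, "linear": [0, 0, 2.1], "angular": [0, 0, 0]}
    - {"claw": 0, "linear": [0, 0, 2.1], "angular": [0, 0, 0]}
    - {"claw": 0, "linear": [0, 0, 1.8], "angular": [0, 0, 0]}
    - {"claw": 0, "linear": [0, 0, 0], "angular": [0, 0, 0]}
    - {"claw": 0, "linear": [0, 0, 0], "angular": [0, 0, 0]}

```text
t: 25.15
tool_pos: [0.4882, 0.3369, 0.0641]
orientation: [2.408, 2.017, 0.002]
force: [0.3, 0.5, -0.0]
opening: 0.0927
```

```bash

python3 - <<'E'
from h import *
s=read_state();print(s['t'],s['tool_pos'],s['q'].round(3),s['orientation'].round(3),s['force'].round(2),s['opening'])
g=s['tool_pos']+R.from_rotvec(s['orientation']).apply([0,0,-.0188]);print('grasp hop',Rz(-HOP[2]).apply(g-[HOP[0],HOP[1],0]))
p=read_camera('top'); crop(p,'t11.png',130,160,120,100,6)
p=read_camera('side'); crop(p,'s11.png',200,80,150,120,5)
E
```

```text
25.15 [0.48819758 0.33688514 0.06413625] [0.518 0.235 1.662 0.    1.244 0.694] [2.408e+00 2.017e+00 2.000e-03] [ 0.29  0.48 -0.03] 0.09267793401446264
grasp hop [-0.0850127   0.16812433  0.08293624]
```

View pics/t11.png

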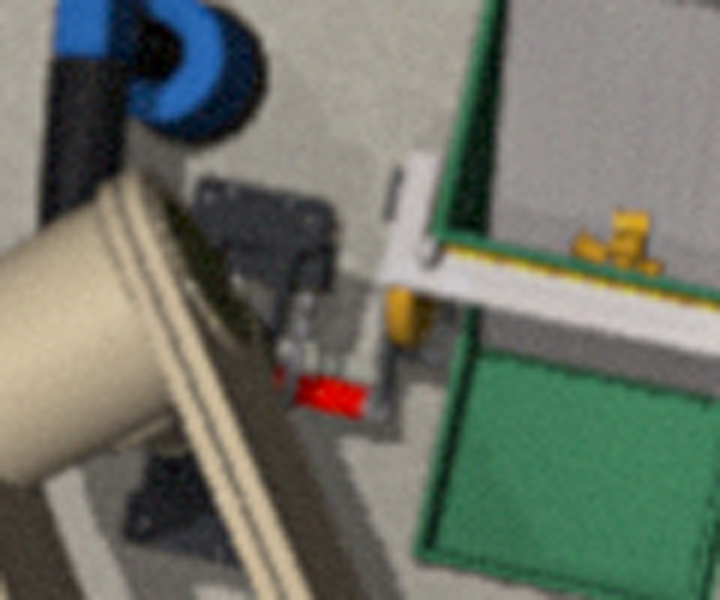

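View pics/s11.png

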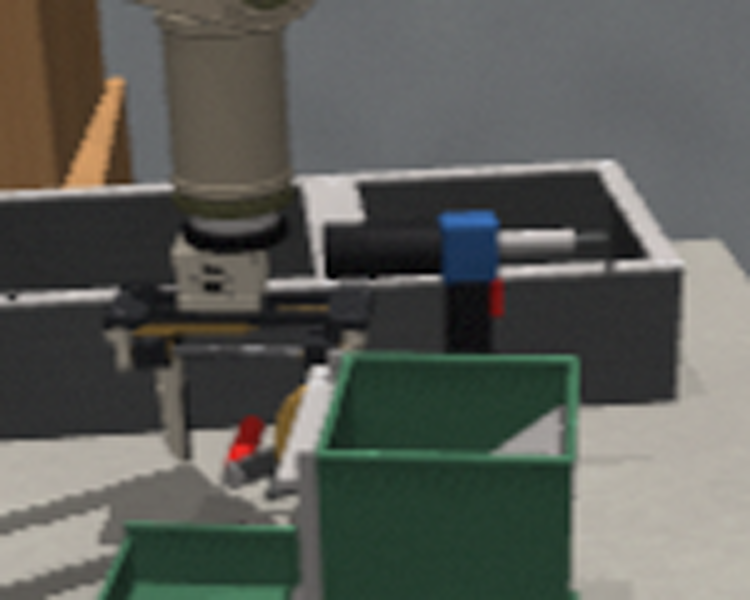

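The handle lies between the open fingers. I'll centre and close.

Call:
drive_tool:
  plan:
    - {"claw": 0, "linear": [0, -0.2, 0.3], "angular": [0, 0, 0]}
    - {"claw": 0.5, "linear": [0, 0, 0], "angular": [0, 0, 0]}
    - {"claw": 1, "linear": [0, 0, 0], "angular": [0, 0, 0]}
    - {"claw": 1, "linear": [0, 0, 0], "angular": [0, 0, 0]}
    - {"claw": 1, "linear": [0, 0, 0], "angular": [0, 0, 0]}
    - {"claw": 1, "linear": [0, 0, 0], "angular": [0, 0, 0]}
    - {"claw": 1, "linear": [0, 0, 0], "angular": [0, 0, 0]}
    - {"claw": 1, "linear": [0, 0, 0], "angular": [0, 0, 0]}
    - {"claw": 1, "linear": [0, 0, 0], "angular": [0, 0, 0]}
    - {"claw": 1, "linear": [0, 0, 0], "angular": [0, 0, 0]}
    - {"claw": 1, "linear": [0, 0, 0], "angular": [0, 0, 0]}
    - {"claw": 1, "linear": [0, 0, 0], "angular": [0, 0, 0]}
  newtons: 25

```text
t: 26.75
tool_pos: [0.4859, 0.337, 0.0604]
orientation: [2.408, 2.017, 0.001]
force: [2.2, -0.0, -1.5]
opening: 0.0194
```

```bash
cat >> h.py <<'E'
SX=.0215
def arcpose(a,gx,gz,y):
    # lever angle a; grasp measured at angle 0 -> circle centre from that
    aa=a-.436; c=[SX,.13]
    g=hop2w([SX-.12*np.cos(aa),y,.13+.12*np.sin(aa)]); Q=down(HOP[2]); return g+Q.apply([0,0,.0188]),Q
def gh():
    s=read_state(); g=s['tool_pos']+R.from_rotvec(s['orientation']).apply([0,0,-.0188]); h=Rz(-HOP[2]).apply(g-[HOP[0],HOP[1],0])
    print(s['t'],'grasp hop',h.round(4),'F hop',Rz(-HOP[2]).apply(s['force']).round(2),'open',round(s['opening'],4)); return h
E
python3 - <<'E'
from h import *
h=gh(); print(read_state()['wrist_torque'])
E
```

```text
26.75 grasp hop [-0.0872  0.1678  0.0792] F hop [ 2.15  0.37 -1.48] open 0.0194
[-0.12962163 -0.29444896 -0.08922494]
```

```bash
python3 - <<'E'
from h import *
print(plan([arcpose(a,0,0,.1678) for a in np.linspace(0,2.007,21)[1:]],1,4,8))
E
```

```text
[{"claw": 1, "linear": [0.0, -0.5, -1.1], "angular": [0.0, 0.0, 0.1]}, {"claw": 1, "linear": [0.0, -0.3, -1.2], "angular": [0.0, 0.0, 0.0]}, {"claw": 1, "linear": [0.0, -0.2, -1.2], "angular": [0.0, 0.0, 0.0]}, {"claw": 1, "linear": [0.0, -0.1, -1.2], "angular": [0.0, 0.0, 0.0]}, {"claw": 1, "linear": [0.0, 0.0, -1.2], "angular": [0.0, 0.0, 0.0]}, {"claw": 1, "linear": [0.0, 0.1, -1.2], "angular": [0.0, 0.0, 0.0]}, {"claw": 1, "linear": [0.0, 0.3, -1.1], "angular": [0.0, 0.0, 0.0]}, {"claw": 1, "linear": [0.0, 0.4, -1.2], "angular": [0.0, 0.0, 0.0]}, {"claw": 1, "linear": [0.0, 0.5, -1.1], "angular": [0.0, 0.0, 0.0]}, {"claw": 1, "linear": [0.0, 0.6, -1.0], "angular": [0.0, 0.0, 0.0]}, {"claw": 1, "linear": [0.0, 0.7, -1.0], "angular": [0.0, 0.0, 0.0]}, {"claw": 1, "linear": [0.0, 0.7, -0.9], "angular": [0.0, 0.0, 0.0]}]
[{"claw": 1, "linear": [0.0, 0.9, -0.8], "angular": [0.0, 0.0, 0.0]}, {"claw": 1, "linear": [0.0, 1.0, -0.8], "angular": [0.0, 0.0, 0.0]}, {"claw": 1, "linear": [0.0, 1.0, -0.6], "angular": [0.0, 0.0, 0.0]}, {"claw": 1, "linear": [0.0, 1.1, -0.5], "angular": [0.0, 0.0, 0.0]}, {"claw": 1, "linear": [0.0, 1.1, -0.4], "angular": [0.0, 0.0, 0.0]}, {"claw": 1, "linear": [0.0, 1.2, -0.3], "angular": [0.0, 0.0, 0.0]}, {"claw": 1, "linear": [0.0, 1.2, -0.2], "angular": [0.0, 0.0, 0.0]}, {"claw": 1, "linear": [0.0, 1.2, -0.1], "angular": [0.0, 0.0, 0.0]}]
20 end [0.5931 0.3176 0.2314]
(array([0.59314162, 0.31762803, 0.2314364 ]), Rotation.from_matrix(array([[ 1.77284747e-01,  9.84159506e-01,  4.30530540e-04],
                            [ 9.84159592e-01, -1.77284785e-01,  5.15357179e-05],
                            [ 1.27045881e-04,  4.14574264e-04, -9.99999906e-01]])))
```

Call:
drive_tool:
  plan:
    - {"claw": 1, "linear": [0, -0.5, -1.1], "angular": [0, 0, 0]}
    - {"claw": 1, "linear": [0, -0.3, -1.2], "angular": [0, 0, 0]}
    - {"claw": 1, "linear": [0, -0.2, -1.2], "angular": [0, 0, 0]}
    - {"claw": 1, "linear": [0, -0.1, -1.2], "angular": [0, 0, 0]}
    - {"claw": 1, "linear": [0, 0, -1.2], "angular": [0, 0, 0]}
    - {"claw": 1, "linear": [0, 0.1, -1.2], "angular": [0, 0, 0]}
    - {"claw": 1, "linear": [0, 0, 0], "angular": [0, 0, 0]}

```text
t: 27.62
tool_pos: [0.4766, 0.3387, 0.1327]
orientation: [2.408, 2.016, 0.002]
force: [6.9, -0.4, -5.4]
opening: 0.0194
```

```bash
python3 - <<'E'
from h import *
h=gh(); print(np.hypot(h[0]-SX,h[2]-.13), np.arctan2(h[2]-.13,SX-h[0])+.436)
plan([arcpose(a,0,0,.1678) for a in np.linspace(.602,2.007,15)[1:]],1,4,8)
E
```

```text
27.625 grasp hop [-0.0967  0.1678  0.1515] F hop [ 6.86  0.85 -5.45] open 0.0194
0.12015261727524103 0.6155616760914537
[{"claw": 1, "linear": [0.0, 0.2, -1.0], "angular": [0.1, 0.0, 0.1]}, {"claw": 1, "linear": [0.0, 0.4, -1.2], "angular": [0.0, 0.0, 0.0]}, {"claw": 1, "linear": [0.0, 0.5, -1.1], "angular": [0.0, 0.0, 0.0]}, {"claw": 1, "linear": [0.0, 0.6, -1.0], "angular": [0.0, 0.0, 0.0]}, {"claw": 1, "linear": [0.0, 0.7, -1.0], "angular": [0.0, 0.0, 0.0]}, {"claw": 1, "linear": [0.0, 0.8, -0.9], "angular": [0.0, 0.0, 0.0]}, {"claw": 1, "linear": [0.0, 0.9, -0.8], "angular": [0.0, 0.0, 0.0]}, {"claw": 1, "linear": [0.0, 0.9, -0.7], "angular": [0.0, 0.0, 0.0]}, {"claw": 1, "linear": [0.0, 1.0, -0.7], "angular": [0.0, 0.0, 0.0]}, {"claw": 1, "linear": [0.0, 1.1, -0.5], "angular": [0.0, 0.0, 0.0]}, {"claw": 1, "linear": [0.0, 1.2, -0.4], "angular": [0.0, 0.0, 0.0]}, {"claw": 1, "linear": [0.0, 1.1, -0.3], "angular": [0.0, 0.0, 0.0]}]
[{"claw": 1, "linear": [0.0, 1.2, -0.2], "angular": [0.0, 0.0, 0.0]}, {"claw": 1, "linear": [0.0, 1.2, -0.1], "angular": [0.0, 0.0, 0.0]}]
14 end [0.5927 0.3177 0.2316]
```

Call:
drive_tool:
  plan:
    - {"claw": 1, "linear": [0, 0.3, -1.0], "angular": [0, 0, 0]}
    - {"claw": 1, "linear": [0, 0.4, -1.2], "angular": [0, 0, 0]}
    - {"claw": 1, "linear": [0, 0.5, -1.1], "angular": [0, 0, 0]}
    - {"claw": 1, "linear": [0, 0.6, -1.0], "angular": [0, 0, 0]}
    - {"claw": 1, "linear": [0, 0.7, -1.0], "angular": [0, 0, 0]}
    - {"claw": 1, "linear": [0, 0.8, -0.9], "angular": [0, 0, 0]}
    - {"claw": 1, "linear": [0, 0.9, -0.8], "angular": [0, 0, 0]}
    - {"claw": 1, "linear": [0, 0, 0], "angular": [0, 0, 0]}

```text
t: 28.62
tool_pos: [0.5175, 0.331, 0.203]
orientation: [-2.409, -2.017, 0.001]
force: [-7.7, -1.0, 2.4]
opening: 0.0195
```

```bash
python3 - <<'E'
from h import *
h=gh(); a=np.arctan2(h[2]-.13,SX-h[0])+.436; print(np.hypot(h[0]-SX,h[2]-.13), a)
plan([arcpose(b,0,0,.1678) for b in np.linspace(a,2.007,8)[1:]],1,4,8)
p=read_camera('top'); crop(p,'t12.png',130,110,150,150,5)
p=read_camera('side'); crop(p,'s12.png',190,60,160,140,5)
E
```

```text
28.625 grasp hop [-0.0551  0.1676  0.2218] F hop [-7.4  -2.37  2.38] open 0.0195
0.11952947638211599 1.311111016253777
[{"claw": 1, "linear": [0.0, 0.9, -0.8], "angular": [0.0, 0.0, 0.1]}, {"claw": 1, "linear": [0.0, 1.0, -0.6], "angular": [0.0, 0.0, 0.0]}, {"claw": 1, "linear": [0.0, 1.1, -0.5], "angular": [0.0, 0.0, 0.0]}, {"claw": 1, "linear": [0.0, 1.1, -0.4], "angular": [0.0, 0.0, 0.0]}, {"claw": 1, "linear": [0.0, 1.2, -0.3], "angular": [0.0, 0.0, 0.0]}, {"claw": 1, "linear": [0.0, 1.2, -0.2], "angular": [0.0, 0.0, 0.0]}, {"claw": 1, "linear": [0.0, 1.2, 0.0], "angular": [0.0, 0.0, 0.0]}]
7 end [0.5933 0.3174 0.2309]
```

View pics/s12.png

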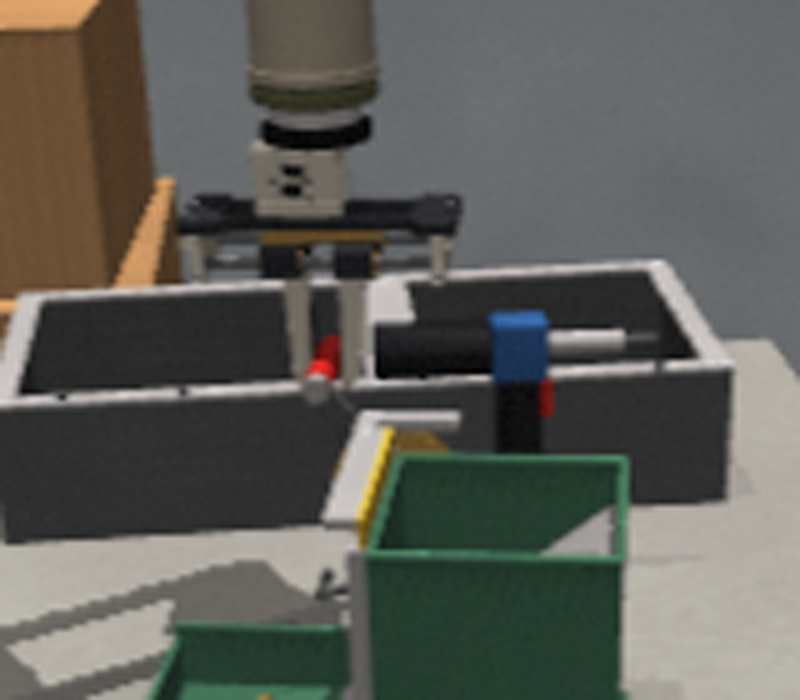

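The gate is part way up and a nut already shows in the pan at (265,695). I'll finish the arc.

Call:
drive_tool:
  plan:
    - {"claw": 1, "linear": [0, 0.8, -0.8], "angular": [0, 0, 0]}
    - {"claw": 1, "linear": [0, 1.0, -0.7], "angular": [0, 0, 0]}
    - {"claw": 1, "linear": [0, 1.1, -0.5], "angular": [0, 0, 0]}
    - {"claw": 1, "linear": [0, 1.1, -0.4], "angular": [0, 0, 0]}
    - {"claw": 1, "linear": [0, 1.2, -0.3], "angular": [0, 0, 0]}
    - {"claw": 1, "linear": [0, 1.2, -0.2], "angular": [0, 0, 0]}
    - {"claw": 1, "linear": [0, 1.2, 0], "angular": [0, 0, 0]}
    - {"claw": 1, "linear": [0, 0, 0], "angular": [0, 0, 0]}
    - {"claw": 1, "linear": [0, 0, 0], "angular": [0, 0, 0]}
    - {"claw": 1, "linear": [0, 0, 0], "angular": [0, 0, 0]}

```text
t: 29.98
tool_pos: [0.5929, 0.3166, 0.231]
orientation: [2.409, 2.015, -0.002]
force: [-3.9, -5.1, -2.4]
opening: 0.0193
```

```bash
python3 - <<'E'
from h import *
h=gh(); a=np.arctan2(h[2]-.13,SX-h[0])+.436; print(np.hypot(h[0]-SX,h[2]-.13), a)
p=read_camera('top'); crop(p,'t13.png',130,110,150,150,5)
p=read_camera('side'); crop(p,'s13.png',190,60,160,145,5)
E
```

```text
29.975 grasp hop [0.0216 0.1668 0.2498] F hop [-2.95 -5.75 -2.39] open 0.0193
0.11983170592314123 2.0077902147553734
```

View pics/s13.png

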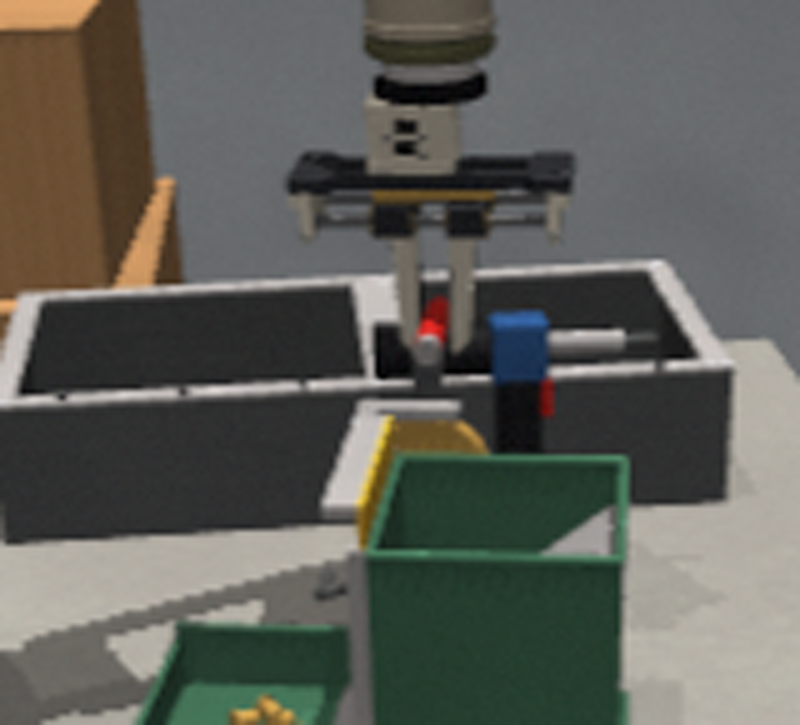

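View pics/t13.png

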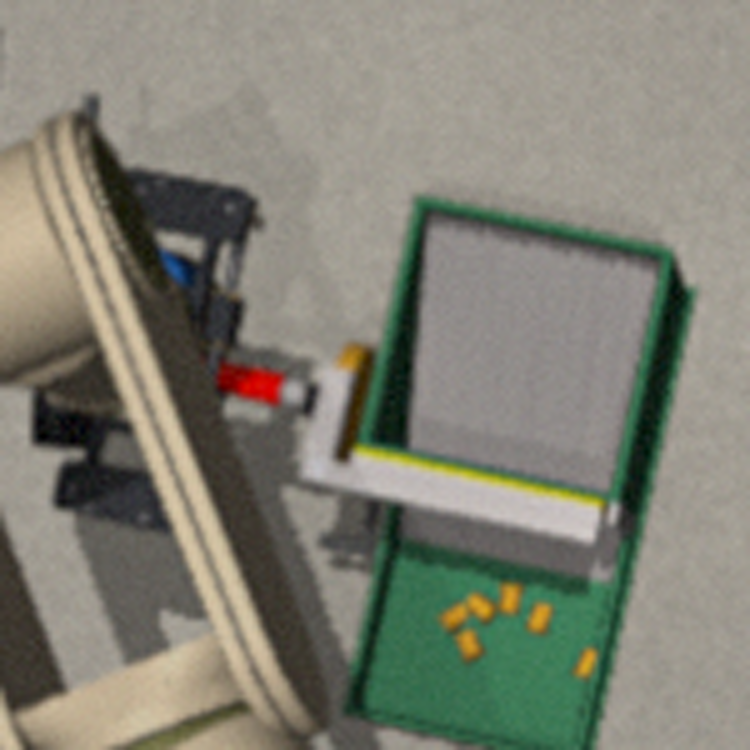

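All six nuts are in the pan and the lever is upright. I'll wait a moment and check again before handing in.

Call:
drive_tool:
  plan:
    - {"claw": 1, "linear": [0, 0, 0], "angular": [0, 0, 0]}
    - {"claw": 1, "linear": [0, 0, 0], "angular": [0, 0, 0]}
    - {"claw": 1, "linear": [0, 0, 0], "angular": [0, 0, 0]}
    - {"claw": 1, "linear": [0, 0, 0], "angular": [0, 0, 0]}
    - {"claw": 1, "linear": [0, 0, 0], "angular": [0, 0, 0]}
    - {"claw": 1, "linear": [0, 0, 0], "angular": [0, 0, 0]}
    - {"claw": 1, "linear": [0, 0, 0], "angular": [0, 0, 0]}
    - {"claw": 1, "linear": [0, 0, 0], "angular": [0, 0, 0]}

```text
t: 31.08
tool_pos: [0.5929, 0.3165, 0.231]
orientation: [2.409, 2.015, -0.001]
force: [-3.7, -5.9, -1.4]
opening: 0.0193
```

```bash
python3 - <<'E'
from h import *
h=gh(); a=np.arctan2(h[2]-.13,SX-h[0])+.436; print('lever',a)
p=read_camera('top'); save(p,'t14.png')
px=p['pixels'].astype(int); m=(px[...,0]>130)&(px[...,2]<80)&(px[...,1]>80)&(px[...,0]>px[...,1]+20)
m[:225]=0; m[260:]=0; m[:,:205]=0; m[:,260:]=0
k,l,st,ce=cv2.connectedComponentsWithStats(m.astype(np.uint8))
for i in range(1,k):
    w=unproj(p,[ce[i]],.012)[0]; print(st[i][4],ce[i].round(1),Rz(-HOP[2]).apply(w-[HOP[0],HOP[1],0]).round(3))
E
```

```text
31.075 grasp hop [0.0216 0.1668 0.2498] F hop [-2.57 -6.41 -1.4 ] open 0.0193
lever 2.0076249291233035
21 [231.5 229.1] [-0.068 -0.002  0.012]
32 [223.5 231.7] [-0.082  0.022  0.012]
16 [237.5 233. ] [-0.077 -0.024  0.012]
15 [223.4 238.2] [-0.103  0.018  0.012]
13 [246.8 242.1] [-0.1   -0.061  0.012]
```

View pics/t14.png

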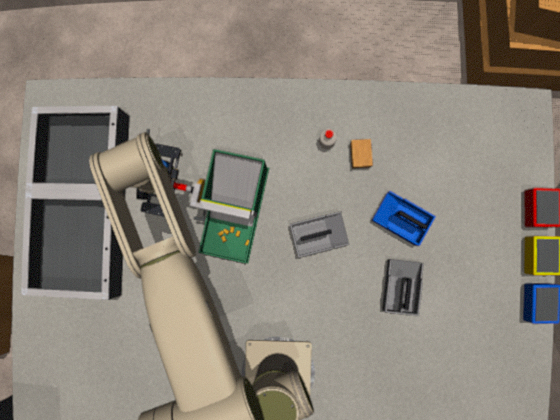

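The picture shows the six nuts in the pan around (232,236), the blue tray empty and upright at (403,218), and the bystanders in place.

```bash
python3 -c "
from plant import *
print(close_job())"
```

```text
the job is handed in; nothing more can be done
None
```

I poured all six nuts into the hopper with its gate shut and stood the empty blue tray back upright where it had been. I then swung the cam lever up and handed the job in at about 31 s, still holding it.

**Lever:** worked out from the arm's pose, it was at about 2.008 rad (target 2.007). The gripper was closed on the handle (19.3 mm opening on the 20 mm bar) and holding still. I did not measure the gate lift directly, but the pictures show the gate raised.

**Nuts:** the last top picture shows six in the pan. My colour check separated only five patches, at hopper x from -0.07 to -0.10 m and y within ±0.061 m. The largest patch is two touching nuts, which appear separate in the earlier picture.

**Tray and bystanders:** the tray stood upright and empty, and the carton and bottle had not moved. In the last picture the rivet tool was mostly hidden behind the gripper. It was unmoved in the side picture one second earlier, and the gripper stayed clear of it by my estimate.

**Leftover force:** a steady sideways force of about 6 N remained on the gripper at the end, well under the limits.

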